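# Wind up the head of a thickness planer with its folding crank

### The job

The next board is thicker, so raise the planer's head: swing the head-lock lever fully to the rear to release it, swing the crank's folded handle up until it stands upright, and with it wind the crank two full turns clockwise (seen from above). Then fold the handle flat again, swing the lever all the way back to lock the head, and let go. Leave the tape measure and the offcut where they lie.

Things in the scene. Friction and masses are not known exactly. Their poses are not given: they have to be found in the camera images.
- planer: Portable thickness planer, 580 mm wide (its y), 340 deep (its x), on a wooden stand before the robot; its base is fixed. Origin: centre of the base's underside; x to its rear (away from the robot), y to its left as the robot sees it, z up. The head's flat top deck is 400 mm above the origin. On the deck: crank axis at x 0, y -130 mm; lock pivot at x -20, y +120 mm.
- head_top (a point): Centre of the flat top deck (330 x 570 mm) of the planer's head, a grey box that rises and sinks with the crank: up 2 mm for each clockwise turn (seen from above). It stays where it is left.
- crank_axis (a point): Point on the crank's vertical axis at the height of the handle's hinge, 52 mm above the deck (the hub, 36 mm in diameter, ends 37 mm above it). The crank is a steel bar 114 x 19 x 8 mm lying level 29 to 37 mm above the deck, pointing any way at the start. This point's x axis points along the bar to the handle's hinge, z up.
- crank (a joint): Angle of the crank (rad), growing clockwise seen from above; a turn is 6.283. At 0 the bar points to the planer's rear (+x). Starts between -3.1 and 3.1; no stop in reach. Stiff bearing (about 3 N at the handle), stays where it is left.
- handle_hinge (a point): The folding handle's hinge, near the outer end of the bar: 90 mm from the crank's axis, 52 mm above the deck. The hinge pin is level and square to the bar; the lugs around it are 23 mm wide over all and reach 9 mm above the pin.
- handle_grip (a point): Middle of the black barrel-shaped grip, 50 mm from the hinge: hold it here. 28 mm thick here, 18 at its ends, 70 long (15 to 85 mm from the hinge); spins freely on its spindle, so a hand holding it upright need not turn with the crank. This point's x axis points along the grip towards the hinge, y along the hinge pin. Folded, it lies level on the bar, free end over the crank's axis.
- handle (a joint): Angle of the folding handle (rad): 0 folded flat on the bar, 1.571 standing upright against its stop. It swings up about the hinge, free end rising from over the crank's axis; the hinge is stiff (about 2 N at the grip) and the handle stays at any angle.
- lock_pivot (a point): Point on the vertical pivot of the head-lock lever, 50 mm above the deck. The steel pivot boss is 36 mm in diameter and 41 mm high.
- lock_knob (a point): Centre of the upright round knob at the end of the black lock lever, 100 mm from the pivot, 50 mm above the deck; the knob is 26 mm in diameter and reaches from 25 to 70 mm above the deck. The lever's arm is 15 mm thick, about 35 mm above the deck.
- lock (a joint): Angle of the lock lever (rad), growing clockwise seen from above: 0 locked, pointing to the planer's left (+y) against its stop; 1.2 released, swung to the planer's rear (away from the robot) against the other stop. Stiff (about 2 N at the knob), stays where it is left. While it is locked the crank is held by a brake.
- tape: Bystander: grey tape measure, 72 x 66 x 36 mm high, lying on the front left part of the deck. Origin: centre of its underside. Leave it.
- offcut: Bystander: piece of pale wood 85 x 110 x 22 mm, lying on the front left part of the deck. Origin: centre of its underside. Leave it.

How it is judged:
On the way, in this order (a step that is already met when the one before it is completed fails the run):
1. the head lock is released: lever swung fully to the rear, head not yet wound (value of joint lock above 1.05 rad and distance of head_top from where it was at the start of the episode below 0.0007 m), for 0.2 s.
2. the crank's handle is swung out upright, head not yet wound (value of joint handle above 1.35 rad and distance of head_top from where it was at the start of the episode below 0.0007 m), for 0.2 s.
3. the head is wound up by two clockwise turns, with the lock released (distance of head_top from where it was at the start of the episode between 0.0035 and 0.0045 m and value of joint crank above 6 rad and value of joint handle above 1.1 rad and value of joint lock above 1 rad), for 0.2 s.
4. the handle is folded flat again (value of joint handle below 0.15 rad and value of joint lock above 0.9 rad), for 0.2 s.
At the end, for the whole second after the job is handed in: The head stands two clockwise crank turns higher than at the start (within a quarter turn, 4 mm +- 0.5 mm), the handle is folded flat (within 0.15 rad), the lock lever is back in its locked position (within 0.12 rad), and the tape measure and the offcut lie within 20 mm of where they were (value of joint lock below 0.12 rad and value of joint handle below 0.15 rad and distance of head_top from where it was at the start of the episode between 0.0035 and 0.0045 m and value of joint crank above 6 rad and distance of each of tape, offcut from where it was at the start of the episode below 0.02 m); the robot touches nothing.
It fails at once if the tape measure or the offcut is disturbed (distance of any of tape, offcut from where it was at the start of the episode above 0.03 m).
It also fails if it takes over 72 s, if anything falls off the work surface, if the arm or the gripper's body presses on something with over 40 N, if the wrist force passes 120 N, or if a joint passes its speed limit or range.

### The arm

A 6-joint arm with a two-finger parallel gripper is mounted at the origin on the work surface. World frame = base frame: x ahead of the robot, y to its left, z up, the work surface at z = 0. Lengths are in m, angles in rad, forces in N, time in s.
With the tool pointing down it reaches from about 0.325 to 0.9 m from the base axis. Payload 6.1 kg.
Tool frame: the origin (TCP) lies at the very end of the fingers, on their centre line; the grasp point (between the pads) lies 19 mm behind it (bot.grasp_offset is the distance from the TCP to the grasp point, in m); z points along the fingers, x is the direction in which the jaws open and shut, and the axes are right-handed (so a half turn about z gives the same grasp; the last joint's range is limited). The gripper opens to 85 mm and grips with 20 to 120 N. Pads are 22 mm wide; open, the fingers measure 114 mm over their backs; the gripper's body (76 mm by 85 mm) begins 54 mm behind the grasp point. The pads swing forward as they close: fully open they stand 13 mm farther back than shut.
Start: joints at [-1.288, 0.22, 1.526, -0, 1.395, -0.126], TCP at [0.248, -0.573, 0.201] pointing down, gripper open.
Joint ranges: [-2.98, 2.98], [-0.91, 2.08], [0.09, 2.57], [-1.24, 4.39], [0.2, 2.65], [-2.68, 2.68]. Speed limits (rad/s): [2.57, 2.57, 3.01, 3.14, 3.14, 3.14].

### API

Orientations are given as a unit quaternion [x, y, z, w].
In Python, from rig import bot, optics, nets gives the robot as it stands.
- The arm moves only by the tool apply_moves, never from a script. Its argument "series" is a list of rows, each a list of 3 entries, a list of its own where there are three numbers: the turn, a rotation vector about the tool's x, y, z scaled (see below), then the shift along the tool's x, y, z scaled (see below), then the opening, from -1 (shut) to 1 (fully open), so that 0 is half open. In form: [[[ax, ay, az], [dx, dy, dz], claw], ...]. A call has 1 to 10 rows; each row shifts and turns the pose as measured when the row begins, along the tool's axes as they then stand; what a row does not reach is not made up. The controller multiplies each number of a shift by 0.02 m and each number of a turn by 0.12 rad. A row lasts 1/12 s, in which the tool goes at most 41.7 mm and 7.16 degrees, less where a joint would pass 70% of its speed; a pose out of reach is approached as far as the arm can. A call with a number of a shift or a turn outside -1 to 1 is refused whole. A call with a gripper value outside its range is refused whole. The fingers move at their own pace and stop on an object; "grip_force" is the grip in N (left out, the last holds). Time passes only in rows, so rows that do not move let the fingers close. It gives the time, the measured TCP pose, the force and the opening at its end, in the units of the state.
- bot.get_obs(): the state, without advancing time (a new reading comes with each control period).
- optics.grab_frame(name): name is "side" or "top" or "wrist"; returns the picture (420x560x3 uint8, red, green, blue); there is no depth.
- optics.calibration(name): a dict with "mtx" (3x3 intrinsics, pixels), "R" (3x3) and "t" (3): a world point X has camera coordinates R X + t. Camera axes: x right, y down, z forward; pixel columns grow to the right and rows downward; lengths in m; the calibration is good to about 2 mm. The wrist camera is an equidistant fisheye: a pixel r from the principal point sees the ray r / f radians off the axis. A picture is of the moment at which its call begins: read the wrist's pose just before it. calibration takes no time and is no camera call; for the wrist camera it gives the pose at the moment of the call.
- bot.finish_job(): hands the job in, once; it reports no verdict.
Trained networks look in the newest picture that a camera, given by its name, has taken for a name from the list of things; names that differ only in an ending like _2 or _b are one class to them, and where a whole thing is asked for, a point or a joint stands for the part that bears it (a point fixed in the world has none). Each returns a list of dicts, best first, with "score" (0 to 1); they miss things now and then, are a little off and sometimes report something else, mostly with a low value. They report only what shows in the picture. A call takes as long as a camera call.
- nets.spot_in(query, camera): "location" ([x, y, z] in m, in world coordinates, good to about 4 mm: the middle of the surface that is visible of it).
The state is a dict: "time": time; "joint_positions": joint angles; "joint_velocities": joint speeds; "joint_efforts": joint torques, N m; "position": TCP position; "ee_rot": TCP orientation; "contact_force": force on the tool from outside, world axes, zero at the start; "wrist_torque": the same for the moment, N m; "grip_width": finger opening in m.
Only numpy, scipy, OpenCV 4.12 (cv2) and the standard library are available. Lean on these libraries where they do the work, as an engineer would, in place of code of your own. Each camera call takes 0.05 s, during which the arm holds its last target.

## Working session

There is one attempt and no reset: what is moved stays moved. The work goes in short steps, Python scripts to look and compute and a tool call to move; the robot and the scene stay as the last step left them, time stands still between calls to the robot, and variables do not carry over. Pictures are saved under pics/ and viewed, and the job is handed in when it is done.

Besides the shell and the picture viewer there is one more tool, called after "Call:" as a command line: name --argument value ..., lists and objects as JSON in quotes. apply_moves: Moves the arm, as the interface text tells. Shifts and turns lie within -1 to 1; 1 stands for 0.02 m of shift or 0.12 rad of turn. Its arguments: {"type":"object","properties":{"series":{"type":"array"},"grip_force":{"type":"number"}},"required":["series"]}

```bash
ls; mkdir -p pics; python3 - <<'E'
from rig import bot,optics,nets
import cv2,numpy as np
o=bot.get_obs();print(o)
for c in ["side","top"]:
    im=optics.grab_frame(c);cv2.imwrite(f"pics/{c}0.png",im[:,:,::-1])
    for q in ["planer","head_top","crank","handle_grip","handle_hinge","crank_axis","lock_knob","lock_pivot","tape","offcut"]:
        r=nets.spot_in(q,c)
        print(c,q,[(np.round(d["location"],3).tolist(),round(d["score"],2)) for d in r[:2]])
    k=optics.calibration(c);print(k)
E
```

```text
pics
{'time': 0.0, 'joint_positions': array([-1.28806504e+00,  2.21218931e-01,  1.52760385e+00, -6.02317775e-06,
        1.39468481e+00, -1.26075571e-01]), 'joint_velocities': array([-0.00027898, -0.00064892, -0.00017989,  0.00020448,  0.00106366,
       -0.00109029]), 'joint_efforts': array([-2.10869825e-03, -4.96903503e+01, -3.89396811e+01, -1.49238012e-04,
        1.10608895e-02,  3.51899621e-05]), 'position': array([ 0.24827138, -0.57286077,  0.19960759]), 'ee_rot': array([ 8.35917006e-01, -5.48855028e-01, -7.29859764e-04, -6.19727439e-04]), 'contact_force': array([0.31752339, 1.44471177, 0.40176708]), 'wrist_torque': array([-0.01691332,  0.01766711, -0.0016591 ]), 'grip_width': 0.0853748846635055}
side planer [([0.452, 0.172, -0.015], 0.98)]
side head_top [([0.499, 0.149, 0.191], 0.83), ([0.45, 0.172, -0.015], 0.55)]
side crank [([0.559, -0.131, 0.241], 0.96)]
side handle_grip [([0.562, -0.148, 0.262], 0.74)]
side handle_hinge [([0.562, -0.151, 0.26], 0.58)]
side crank_axis [([0.561, -0.135, 0.234], 0.78)]
side lock_knob [([0.558, 0.194, 0.24], 0.86)]
side lock_pivot [([0.555, 0
[... 683 characters left out ...]
top handle_hinge [([0.571, -0.166, 0.26], 0.89)]
top crank_axis [([0.567, -0.156, 0.257], 0.79)]
top lock_knob [([0.564, -0.162, 0.263], 0.72), ([0.558, 0.171, 0.238], 0.69)]
top lock_pivot [([0.559, 0.168, 0.237], 0.74)]
top tape [([0.466, 0.064, 0.235], 0.94), ([0.562, -0.155, 0.258], 0.22)]
top offcut [([0.48, 0.182, 0.223], 0.67)]
{'mtx': array([[510.83868573,   0.        , 290.32041463],
       [  0.        , 510.83868573, 202.61761837],
       [  0.        ,   0.        ,   1.        ]]), 'R': array([[ 0.0123153 , -0.99991608, -0.00402184],
       [-0.98227558, -0.01134549, -0.18709879],
       [ 0.18703745,  0.00625473, -0.98233287]]), 't': array([0.04550916, 0.54229346, 1.16419398])}
```

View pics/side0.png

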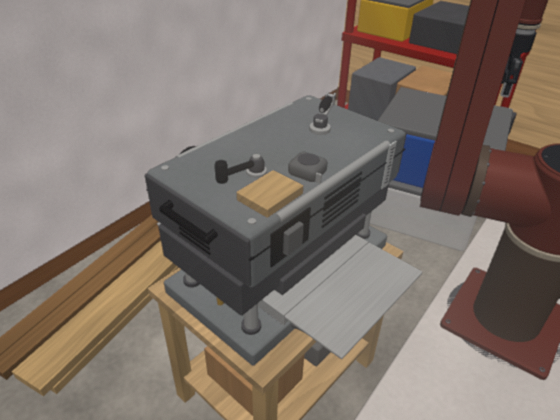

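View pics/top0.png

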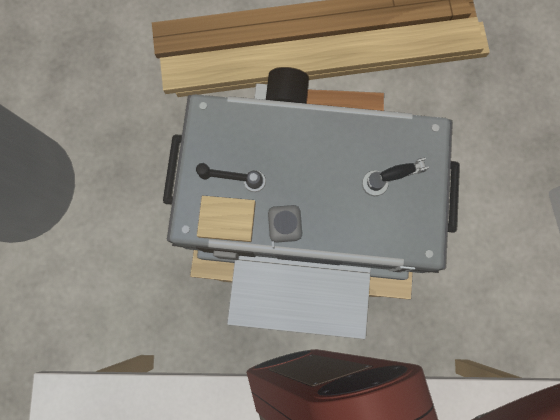

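```bash
python3 - <<'E'
import cv2
im=cv2.imread("pics/top0.png")
a=cv2.resize(im[150:350,60:260],(600,600),interpolation=cv2.INTER_CUBIC)
cv2.imwrite("pics/top0b.png",a)
a=cv2.resize(im[100:300,290:490],(600,600),interpolation=cv2.INTER_CUBIC)
cv2.imwrite("pics/top0c.png",a)
E
```

```text
(no output)
```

View pics/top0b.png

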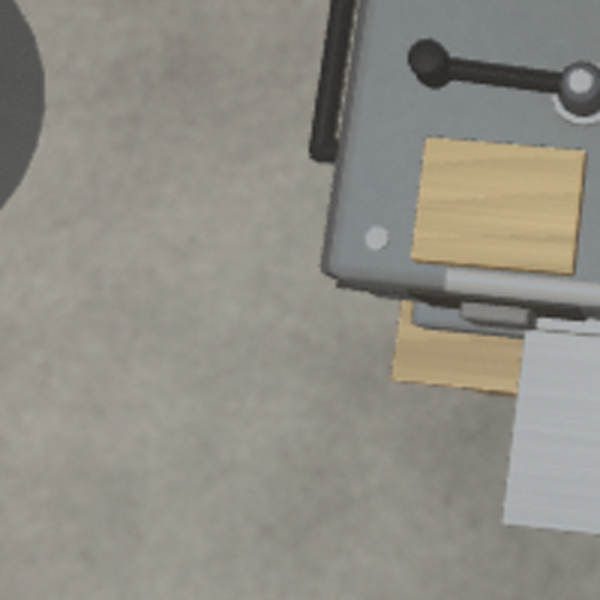

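```bash
python3 - <<'E'
import cv2
im=cv2.imread("pics/top0.png")
a=cv2.resize(im[130:230,350:450],(600,600),interpolation=cv2.INTER_CUBIC)
cv2.imwrite("pics/top0c.png",a)
im=cv2.imread("pics/side0.png")
a=cv2.resize(im[80:150,290:360],(600,600),interpolation=cv2.INTER_CUBIC)
cv2.imwrite("pics/side0c.png",a)
E
```

```text
(no output)
```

View pics/top0c.png

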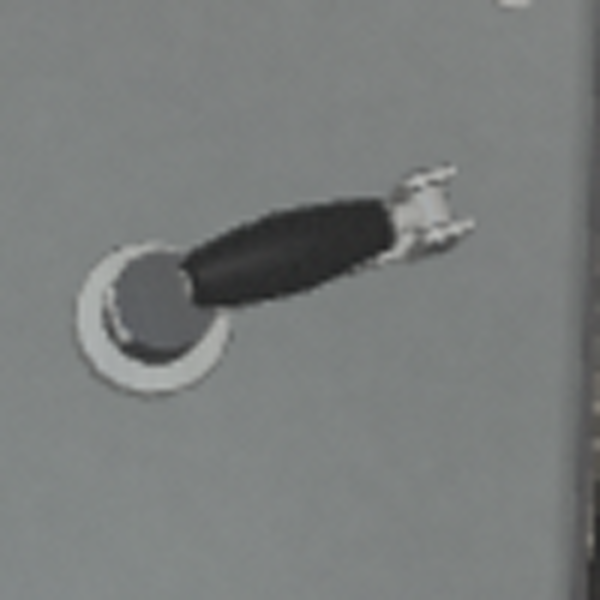

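View pics/side0c.png

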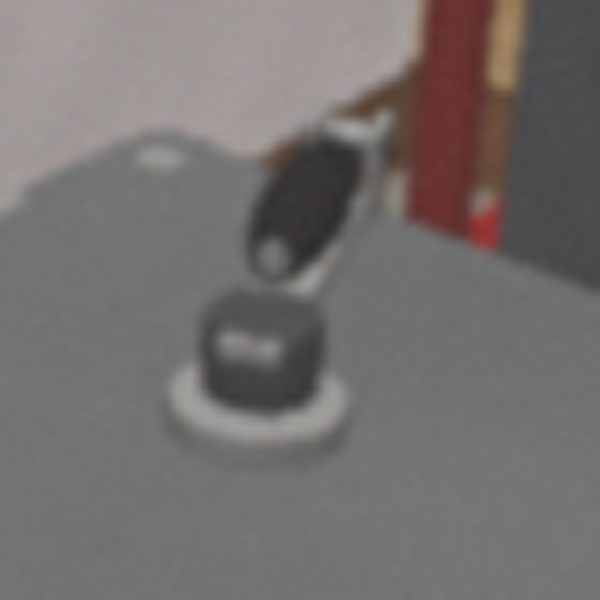

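```bash
cat > h.py <<'E'
from rig import bot,optics,nets
import cv2,numpy as np
from scipy.spatial.transform import Rotation as Ro
def proj(c,X):
    k=optics.calibration(c);p=k["R"]@np.asarray(X)+k["t"];q=k["mtx"]@p;return q[:2]/q[2]
def ray(c,u,z):
    k=optics.calibration(c);C=-k["R"].T@k["t"];d=k["R"].T@np.linalg.inv(k["mtx"])@[u[0],u[1],1]
    return C+d*(z-C[2])/d[2]
E
python3 - <<'E'
from h import *
from scipy.optimize import least_squares
obs=[("top",(0,-.13,.037),(376.7,180.8)),("top",(0,-.13,.004),(375.3,183)),("top",(-.02,.12,.004),(254.3,181.7)),("top",(-.02,.22,.070),(203,170.3)),
("side",(0,-.13,.004),(320.1,126.7)),("side",(-.02,.12,.004),(257,169)),("side",(-.02,.22,.070),(221,165))]
K={c:optics.calibration(c) for c in("top","side")}
def W(p,X):
    c,s=np.cos(p[3]),np.sin(p[3]);return np.array([p[0]+c*X[0]-s*X[1],p[1]+s*X[0]+c*X[1],p[2]+X[2]])
def f(p):return np.concatenate([proj(c,W(p,X))-u for c,X,u in obs])
r=least_squares(f,[.56,0,.2,0],loss="soft_l1");p=r.x;print(p,np.round(r.fun.reshape(-1,2),1))
for n,X in dict(crank=(0,-.13,.052),lock=(-.02,.12,.05),knob=(-.02,.22,.05)).items():print(n,W(p,X))
h=ray("top",(420.8,164.2),p[2]+.055);print("hinge",h)
d=h-W(p,(0,-.13,.052));print(np.linalg.norm(d[:2]),np.arctan2(d[1],d[0]))
for c in[(.165,.285),(.165,-.285),(-.165,.285),(-.165,-.285)]:print(c,proj("top",W(p,(*c,0))))
for x in [(203,105),(435.5,128),(185.5,229.5),(430,254)]: print(ray("top",x,p[2]))
E
```

```text
[ 0.56585338  0.00477288  0.20022588 -0.0825283 ] [[ 0.6 -0.9]
 [-0.5  0.6]
 [ 0.4  0.2]
 [-1.2 -0.6]
 [-0.2  1.1]
 [ 0.1  0.9]
 [ 0.8 -3.1]]
crank [ 0.55513687 -0.12478467  0.25222588]
lock [0.5558136  0.12601315 0.25022588]
knob [0.56405707 0.22567279 0.25022588]
hinge [ 0.58408282 -0.20923359  0.25522588]
0.08927199403874525 -1.2405834563213918
(0.165, 0.285) [188.54448271  92.77795369]
(0.165, -0.285) [451.42679773 116.01787153]
(-0.165, 0.285) [167.37165589 243.53988355]
(-0.165, -0.285) [445.55933402 269.9502081 ]
[0.72607338 0.2425198  0.20022588]
[ 0.67944632 -0.25757239  0.20022588]
[0.45438599 0.26662827 0.20022588]
[ 0.40988783 -0.23537478  0.20022588]
```

```bash
cat >> h.py <<'E'
import json
PL=np.array([0.56585,0.00477,0.20023,-0.0825])
CR=np.array([0.5551,-0.1248]);LK=np.array([0.5558,0.1260]);TH0=-1.2406
def now():
    o=bot.get_obs();R=Ro.from_quat(o["ee_rot"]);return o,o["position"],R
def head(R):
    x=R.as_matrix()[:,0];return np.arctan2(x[1],x[0])
def down(phi):
    return Ro.from_matrix(np.array([[np.cos(phi),np.sin(phi),0],[np.sin(phi),-np.cos(phi),0],[0,0,-1]]))
def rows(wps,claw,nmax=10,p=None,R=None,dm=1.0,dec=2):
    """wps list of (xyz,phi); each pursued at full speed dm, moves to next on arrival"""
    o,p0,R0=now();p=p0 if p is None else p;R=R0 if R is None else R
    out=[]
    for x,ph in wps:
        x=np.array(x);T=down(ph)
        while True:
            d=R.inv().apply(x-p)/.02;rv=(R.inv()*T).as_rotvec()/.12
            n=max(1,np.ceil(max(np.abs(d).max(),np.abs(rv).max())/dm-.05))
            s=np.clip(np.round(d/n,dec),-1,1);a=np.clip(np.round(rv/n,dec),-1,1)
            out.append([(a+0.).tolist(),(s+0.).tolist(),claw])
            p=p+R.apply(s*.02);R=R*Ro.from_rotvec(a*.12)
            if n<=1:break
    print(len(out),"rows")
    for i in range(0,len(out),10):print(json.dumps(out[i:i+10]))
    return p,R
E
python3 - <<'E'
from h import *
o,p,R=now();print(head(R))
rows([((.28,-.51,.30),-1.0),((.564,.2257,.33),-.083)],0.06)
for u in [(200,197),(256,200),(198,236),(251,241)]:print(ray("top",u,.222))
E
```

```text
-1.161987027945903
43 rows
[[[0.0, 0.0, -0.27], [-0.46, -0.54, -0.99], 0.06], [[0.0, 0.0, -0.27], [-0.44, -0.56, -0.99], 0.06], [[0.0, 0.0, -0.27], [-0.42, -0.57, -0.99], 0.06], [[0.0, 0.0, -0.27], [-0.4, -0.58, -1.0], 0.06], [[0.0, 0.0, -0.27], [-0.38, -0.6, -0.99], 0.06], [[0.0, 0.0, -0.24], [-0.73, -0.99, -0.05], 0.06], [[0.0, 0.0, -0.23], [-0.68, -0.98, -0.05], 0.06], [[0.0, 0.0, -0.22], [-0.63, -0.97, -0.04], 0.06], [[0.0, 0.0, -0.22], [-0.6, -0.99, -0.04], 0.06], [[0.0, 0.0, -0.22], [-0.56, -0.97, -0.04], 0.06]]
[[[0.0, 0.0, -0.22], [-0.53, -0.98, -0.04], 0.06], [[0.0, 0.0, -0.22], [-0.51, -1.0, -0.04], 0.06], [[0.0, 0.0, -0.21], [-0.46, -0.98, -0.04], 0.06], [[0.0, 0.0, -0.21], [-0.44, -0.99, -0.04], 0.06], [[0.0, 0.0, -0.21], [-0.41, -1.0, -0.04], 0.06], [[0.0, 0.0, -0.2], [-0.37, -0.97, -0.04], 0.06], [[0.0, 0.0, -0.2], [-0.35, -0.98, -0.04], 0.06], [[0.0, 0.0, -0.2], [-0.33, -0.99, -0.04], 0.06], [[0.0, 0.0, -0.2], [-0.3, -1.0, -0.04], 0.06], [[0.0, 0.0, -0.2], [-0.28, -1.0, -0.04], 0.06]]
[[[0.0, 0.0, -0.19], [-0.24, -0.96, -0.04], 0.06], [[0.0, 0.0, -0.19], [-0.22, -0.97,
[... 483 characters left out ...]
[0.0, -1.0, -0.04], 0.06], [[0.0, 0.0, -0.19], [0.03, -0.99, -0.04], 0.06], [[0.0, 0.0, -0.2], [0.05, -0.99, -0.04], 0.06], [[0.0, 0.0, -0.19], [0.08, -0.99, -0.04], 0.06], [[0.0, 0.0, -0.2], [0.1, -0.99, -0.04], 0.06], [[0.0, 0.0, -0.19], [0.12, -0.99, -0.03], 0.06], [[0.0, 0.0, -0.2], [0.14, -0.99, -0.04], 0.06], [[0.0, 0.0, -0.19], [0.17, -0.98, -0.03], 0.06], [[0.0, 0.0, -0.2], [0.19, -0.98, -0.04], 0.06]]
[[[0.0, 0.0, -0.19], [0.21, -0.97, -0.03], 0.06], [[0.0, 0.0, -0.2], [0.24, -0.97, -0.04], 0.06], [[0.0, 0.0, -0.19], [0.25, -0.96, -0.03], 0.06]]
[0.51876549 0.23572195 0.222     ]
[0.51383627 0.12102653 0.222     ]
[0.43856817 0.23611376 0.222     ]
[0.42972363 0.12899272 0.222     ]
```

Call:
apply_moves --series '[[[0,0,-0.3],[-0.45,-0.55,-1],0.06],[[0,0,-0.3],[-0.45,-0.55,-1],0.06],[[0,0,-0.3],[-0.4,-0.55,-1],0.06],[[0,0,-0.3],[-0.4,-0.6,-1],0.06],[[0,0,-0.3],[-0.4,-0.6,-1],0.06],[[0,0,-0.25],[-0.7,-1,-1],0.06],[[0,0,-0.25],[-0.7,-1,-0.3],0.06],[[0,0,-0.2],[-0.65,-1,0],0.06],[[0,0,-0.2],[-0.6,-1,0],0.06],[[0,0,-0.2],[-0.55,-1,0],0.06]]' --grip_force 25

```text
time: 1.93
position: [0.3204, -0.3941, 0.332]
ee_rot: [0.913, -0.409, -0.0, -0.001]
contact_force: [0.7, 0.0, 0.5]
grip_width: 0.0455
```

```bash
python3 - <<'E'
from h import *
o,p,R=now();print(head(R),p)
rows([((.564,.2257,.31),-.083)],0.06)
E
```

```text
-0.8423089582367966 [ 0.3203627  -0.39408529  0.33195781]
33 rows
[[[0.0, 0.0, -0.21], [-0.5, -0.99, 0.04], 0.06], [[0.0, 0.0, -0.2], [-0.46, -0.97, 0.04], 0.06], [[0.0, 0.0, -0.2], [-0.44, -0.98, 0.04], 0.06], [[0.0, 0.0, -0.2], [-0.41, -0.99, 0.04], 0.06], [[0.0, 0.0, -0.2], [-0.39, -1.0, 0.04], 0.06], [[0.0, 0.0, -0.2], [-0.35, -0.97, 0.04], 0.06], [[0.0, 0.0, -0.2], [-0.33, -0.98, 0.03], 0.06], [[0.0, 0.0, -0.2], [-0.3, -0.99, 0.04], 0.06], [[0.0, 0.0, -0.2], [-0.28, -0.99, 0.03], 0.06], [[0.0, 0.0, -0.2], [-0.26, -1.0, 0.04], 0.06]]
[[[0.0, 0.0, -0.19], [-0.22, -0.96, 0.03], 0.06], [[0.0, 0.0, -0.19], [-0.2, -0.97, 0.03], 0.06], [[0.0, 0.0, -0.19], [-0.18, -0.97, 0.03], 0.06], [[0.0, 0.0, -0.19], [-0.16, -0.98, 0.03], 0.06], [[0.0, 0.0, -0.19], [-0.13, -0.98, 0.03], 0.06], [[0.0, 0.0, -0.19], [-0.11, -0.98, 0.03], 0.06], [[0.0, 0.0, -0.19], [-0.09, -0.98, 0.03], 0.06], [[0.0, 0.0, -0.19], [-0.07, -0.99, 0.03], 0.06], [[0.0, 0.0, -0.19], [-0.04, -0.99, 0.04], 0.06], [[0.0, 0.0, -0.19], [-0.02, -0.99, 0.03], 0.06]]
[[[0.0, 0.0, -0.19], [0.0, -0.99, 0.04], 0.06], [[0.0, 0.0, -0.19], [0.02, -0.99, 0.03], 0.06], [[0.0, 0.0, -0.19], [0.05, -0.99, 0.04], 0.06], [[0.0, 0.0, -0.18], [0.07, -0.98, 0.03], 0.06], [[0.0, 0.0, -0.19], [0.09, -0.98, 0.04], 0.06], [[0.0, 0.0, -0.18], [0.11, -0.98, 0.03], 0.06], [[0.0, 0.0, -0.19], [0.14, -0.98, 0.04], 0.06], [[0.0, 0.0, -0.18], [0.16, -0.98, 0.03], 0.06], [[0.0, 0.0, -0.19], [0.18, -0.97, 0.04], 0.06], [[0.0, 0.0, -0.18], [0.2, -0.97, 0.03], 0.06]]
[[[0.0, 0.0, -0.19], [0.22, -0.96, 0.04], 0.06], [[-0.01, 0.0, -0.18], [0.24, -0.96, 0.03], 0.06], [[0.0, 0.0, -0.19], [0.26, -0.95, 0.04], 0.06]]
```

Call:
apply_moves --series '[[[0,0,-0.2],[-0.5,-1,0],0.06],[[0,0,-0.2],[-0.46,-1,0],0.06],[[0,0,-0.2],[-0.44,-1,0],0.06],[[0,0,-0.2],[-0.41,-1,0],0.06],[[0,0,-0.2],[-0.39,-1,0],0.06],[[0,0,-0.2],[-0.35,-1,0],0.06],[[0,0,-0.2],[-0.33,-1,0],0.06],[[0,0,-0.2],[-0.3,-1,0],0.06],[[0,0,-0.2],[-0.28,-1,0],0.06],[[0,0,-0.2],[-0.26,-1,0],0.06]]'

```text
time: 2.77
position: [0.4014, -0.1844, 0.3347]
ee_rot: [0.957, -0.291, 0.003, 0.001]
contact_force: [0.7, -0.7, 0.4]
grip_width: 0.0453
```

Call:
apply_moves --series '[[[0,0,-0.2],[-0.22,-1,0.05],0.06],[[0,0,-0.2],[-0.2,-1,0.05],0.06],[[0,0,-0.2],[-0.18,-1,0.05],0.06],[[0,0,-0.2],[-0.16,-1,0.05],0.06],[[0,0,-0.2],[-0.13,-1,0.05],0.06],[[0,0,-0.2],[-0.11,-1,0.05],0.06],[[0,0,-0.2],[-0.09,-1,0.05],0.06],[[0,0,-0.2],[-0.07,-1,0.05],0.06],[[0,0,-0.2],[-0.04,-1,0.05],0.06],[[0,0,-0.2],[-0.02,-1,0.05],0.06]]'

```text
time: 3.6
position: [0.4743, 0.0153, 0.3266]
ee_rot: [0.986, -0.168, 0.006, 0.002]
contact_force: [0.4, 1.2, 0.0]
grip_width: 0.0451
```

```bash
python3 - <<'E'
from h import *
o,p,R=now();print(head(R),p)
rows([((.564,.2257,.30),-.083)],0.06)
E
```

```text
-0.3379295310112323 [0.47432164 0.01530358 0.32657175]
12 rows
[[[0.0, -0.01, -0.18], [0.06, -0.95, 0.11], 0.06], [[0.0, -0.01, -0.18], [0.08, -0.95, 0.11], 0.06], [[0.0, -0.01, -0.18], [0.1, -0.95, 0.11], 0.06], [[0.0, -0.01, -0.18], [0.12, -0.94, 0.11], 0.06], [[0.0, -0.01, -0.18], [0.14, -0.94, 0.11], 0.06], [[0.0, -0.01, -0.17], [0.16, -0.94, 0.11], 0.06], [[0.0, -0.01, -0.18], [0.18, -0.94, 0.11], 0.06], [[0.0, -0.01, -0.17], [0.21, -0.93, 0.11], 0.06], [[0.01, -0.01, -0.18], [0.22, -0.93, 0.11], 0.06], [[0.0, 0.0, -0.17], [0.25, -0.92, 0.11], 0.06]]
[[[0.01, -0.01, -0.18], [0.26, -0.92, 0.11], 0.06], [[0.0, 0.0, -0.17], [0.28, -0.91, 0.11], 0.06]]
```

Call:
apply_moves --series '[[[0,0,-0.2],[0.06,-1,0.05],0.06],[[0,0,-0.2],[0.08,-1,0.05],0.06],[[0,0,-0.2],[0.1,-1,0.05],0.06],[[0,0,-0.2],[0.12,-1,0.05],0.06],[[0,0,-0.2],[0.14,-1,0.05],0.06],[[0,0,-0.2],[0.16,-1,0.05],0.06],[[0,0,-0.2],[0.18,-1,0.05],0.06],[[0,0,-0.2],[0.2,-0.9,0.05],0.06],[[0,0,-0.2],[0.22,-0.9,0.05],0.06],[[0,0,-0.2],[0.25,-0.9,0.05],0.06]]'

```text
time: 4.43
position: [0.5499, 0.2089, 0.3173]
ee_rot: [0.999, -0.042, 0.008, 0.003]
contact_force: [0.4, -0.4, -0.2]
grip_width: 0.045
```

```bash
python3 - <<'E'
from h import *
o,p,R=now();print(head(R),p,proj("top",(.564,.2257,.25)))
rows([((.564,.2257,.29),-.083),((.564,.2257,.232),-.083)],0.06)
im=optics.grab_frame("wrist");cv2.imwrite("pics/w1.png",im[:,:,::-1])
print(nets.spot_in("lock_knob","wrist")[:2]);
E
```

```text
-0.08380788793343366 [0.5499081  0.20890297 0.31726974] [203.53035919 172.20906785]
5 rows
[[[0.02, -0.06, 0.0], [0.31, -0.45, 0.68], 0.06], [[0.02, -0.07, -0.01], [0.31, -0.45, 0.69], 0.06], [[0.0, 0.0, 0.0], [0.0, 0.0, 0.97], 0.06], [[0.0, 0.0, 0.0], [0.0, 0.0, 0.96], 0.06], [[0.0, 0.0, 0.0], [0.0, 0.0, 0.97], 0.06]]
[{'location': [0.5609, 0.185, 0.2427], 'score': 0.65}]
```

View pics/w1.png

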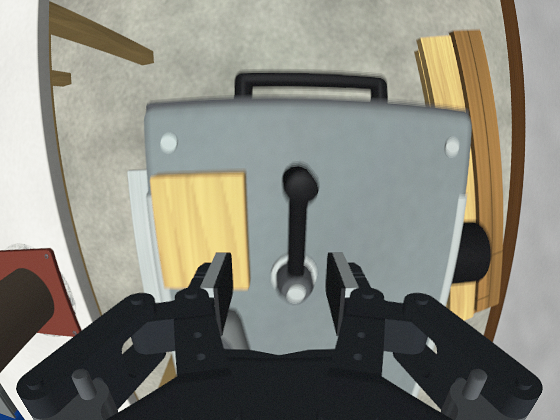

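```bash
cat >> h.py <<'E'
def wray(u,z,k=None):
    k=k or optics.calibration("wrist");m=k["mtx"];v=np.array([u[0]-m[0,2],u[1]-m[1,2]]);r=np.hypot(*v);th=r/m[0,0]
    d=np.array([*(v/max(r,1e-9)*np.sin(th)),np.cos(th)]);d=k["R"].T@d;C=-k["R"].T@k["t"];return C+d*(z-C[2])/d[2]
E
python3 - <<'E'
from h import *
print(wray((301,181),.270),wray((295,293),.241))
E
```

```text
[0.56788466 0.23522562 0.27      ] [0.5585677  0.13056377 0.241     ]
```

Call:
apply_moves --series '[[[0,0,0],[0.4,-0.5,0.6],0.06],[[0,0,0],[0.4,-0.5,0.7],0.06],[[0,0,0],[0,0,0.9],0.06],[[0,0,0],[0,0,0.9],0.06],[[0,0,0],[0,0,0.9],0.06],[[0,0,0],[0,0,0.3],0.06]]'

```text
time: 5.03
position: [0.571, 0.2274, 0.2317]
ee_rot: [0.999, -0.042, 0.01, 0.002]
contact_force: [-0.6, -1.2, 0.1]
grip_width: 0.0453
```

```bash
python3 - <<'E'
from h import *
o,p,R=now();print(head(R),p,o["contact_force"])
im=optics.grab_frame("wrist");cv2.imwrite("pics/w2.png",im[:,:,::-1])
E
```

```text
-0.08389103216348055 [0.57095683 0.22742012 0.23167281] [-0.56341345 -1.20941446  0.07697157]
```

View pics/w2.png

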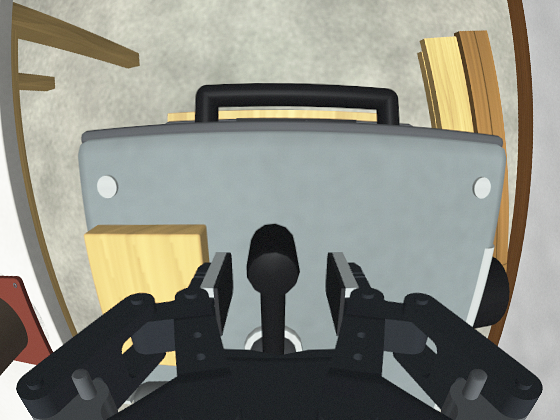

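```bash
python3 - <<'E'
from h import *
print(wray((273,272),.270),wray((272,240),.225))
k=optics.calibration("wrist");
def wp(X):
    p=k["R"]@np.array(X)+k["t"];th=np.arctan2(np.hypot(p[0],p[1]),p[2]);return k["mtx"][:2,2]+k["mtx"][0,0]*th*p[:2]/np.hypot(p[0],p[1])
o,p,R=now()
for d in (-.023,.023):
  for z in (0,-.019,-.035):print(d,z,wp(p+R.apply([d,0,z])))
E
```

```text
[0.56741081 0.22791357 0.27      ] [0.56679581 0.22643123 0.225     ]
-0.023 0 [238.80457169 241.89568408]
-0.023 -0.019 [234.58131657 255.09452793]
-0.023 -0.035 [230.33502671 268.48259146]
0.023 0 [318.74778966 241.90822546]
0.023 -0.019 [322.87561663 255.11403199]
0.023 -0.035 [327.0258481  268.51095722]
```

Call:
apply_moves --series '[[[0,0,0],[-0.2,0,0],-0.3],[[0,0,0],[0,0,0],-1],[[0,0,0],[0,0,0],-1],[[0,0,0],[0,0,0],-1],[[0,0,0],[0,0,0],-1]]'

```text
time: 5.5
position: [0.5678, 0.2268, 0.2321]
ee_rot: [0.999, -0.043, 0.012, 0.002]
contact_force: [2.7, 1.0, -6.9]
grip_width: 0.0244
```

```bash
python3 - <<'E'
from h import *
o,p,R=now();print(head(R),p,o["contact_force"])
L=np.array([.5585,.1283])
a0=1.488
rows([((*(L+.1*np.array([np.cos(a0-q),np.sin(a0-q)])),p[2]),-.083-q) for q in np.arange(.1,1.31,.1)],-1)
E
```

```text
-0.08592455858202117 [0.56777487 0.22680855 0.23210541] [ 2.74317224  1.00858958 -6.85037234]
13 rows
[[[0.01, -0.2, 0.81], [0.44, -0.03, 0.01], -1], [[0.0, 0.0, 0.83], [0.5, 0.02, 0.0], -1], [[0.0, 0.0, 0.84], [0.5, 0.03, 0.0], -1], [[0.0, 0.0, 0.83], [0.5, 0.02, 0.0], -1], [[0.0, 0.0, 0.83], [0.5, 0.03, 0.0], -1], [[0.0, 0.0, 0.84], [0.5, 0.02, 0.0], -1], [[0.0, 0.0, 0.83], [0.5, 0.03, 0.0], -1], [[0.0, 0.0, 0.83], [0.5, 0.02, 0.0], -1], [[0.0, 0.0, 0.84], [0.5, 0.03, 0.0], -1], [[0.0, 0.0, 0.83], [0.5, 0.02, 0.0], -1]]
[[[0.0, 0.0, 0.83], [0.5, 0.03, 0.0], -1], [[0.0, 0.0, 0.84], [0.5, 0.02, 0.0], -1], [[0.0, 0.0, 0.83], [0.5, 0.03, 0.0], -1]]
```

Call:
apply_moves --series '[[[0,0,0.8],[0.45,0,0],-1],[[0,0,0.83],[0.5,0.03,0],-1],[[0,0,0.83],[0.5,0.03,0],-1],[[0,0,0.83],[0.5,0.03,0],-1],[[0,0,0.83],[0.5,0.03,0],-1]]'

```text
time: 5.92
position: [0.6122, 0.2117, 0.2321]
ee_rot: [0.956, -0.292, 0.01, -0.0]
contact_force: [2.3, 0.8, -7.2]
grip_width: 0.0241
```

```bash
python3 - <<'E'
from h import *
o,p,R=now();print(head(R),p,o["contact_force"])
L=np.array([.5585,.1283]);d=p[:2]-L
print("q",1.488-np.arctan2(d[1],d[0]),np.hypot(*d))
a0=1.488
rows([((*(L+.1*np.array([np.cos(a0-q),np.sin(a0-q)])),p[2]),-.083-q) for q in np.arange(.6,1.31,.1)],-1)
E
```

```text
-0.5933705053194518 [0.61220122 0.21173353 0.2321435 ] [ 2.3270318   0.80624595 -7.23716995]
q 0.4890954067726603 0.09922184320950969
8 rows
[[[-0.06, -0.16, 0.75], [0.55, -0.02, 0.01], -1], [[0.0, 0.0, 0.83], [0.5, 0.02, 0.0], -1], [[0.0, 0.0, 0.83], [0.5, 0.03, 0.0], -1], [[0.0, 0.0, 0.84], [0.5, 0.02, 0.0], -1], [[0.0, 0.0, 0.83], [0.5, 0.03, 0.0], -1], [[0.0, 0.01, 0.83], [0.5, 0.02, 0.0], -1], [[0.0, 0.0, 0.84], [0.5, 0.03, 0.0], -1], [[0.0, 0.0, 0.83], [0.5, 0.02, 0.0], -1]]
```

Works. Continue to the stop.

Call:
apply_moves --series '[[[0,0,0.8],[0.53,0,0],-1],[[0,0,0.83],[0.5,0.03,0],-1],[[0,0,0.83],[0.5,0.03,0],-1],[[0,0,0.83],[0.5,0.03,0],-1],[[0,0,0.83],[0.5,0.03,0],-1],[[0,0,0.83],[0.5,0.03,0],-1],[[0,0,0.83],[0.5,0.03,0],-1]]'

```text
time: 6.5
position: [0.6546, 0.1546, 0.2321]
ee_rot: [0.791, -0.612, 0.009, -0.003]
contact_force: [-11.6, 23.7, -4.1]
grip_width: 0.024
```

```bash
python3 - <<'E'
from h import *
o,p,R=now();print(head(R),p,o["contact_force"])
L=np.array([.5585,.1283]);d=p[:2]-L
print("q",1.488-np.arctan2(d[1],d[0]),np.hypot(*d))
E
```

```text
-1.3169656936614131 [0.6545958  0.1545517  0.23211338] [-11.58119442  23.65199734  -4.14467425]
q 1.2213242006171887 0.09961703594345113
```

Call:
apply_moves --series '[[[0,0,0],[0,0,0],-0.2],[[0,0,0],[0,0,0],0.1],[[0,0,0],[0,0,0],0.1],[[0,0,0],[0,0,-0.9],0.1],[[0,0,0],[0,0,-1],0.1],[[0,0,-0.3],[0,0,-1],0.1],[[0,0,-1],[0,0,-1],0.1]]'

```text
time: 7.08
position: [0.6513, 0.1539, 0.313]
ee_rot: [0.836, -0.548, 0.007, -0.0]
contact_force: [0.3, -0.2, 0.0]
grip_width: 0.0468
```

```bash
python3 - <<'E'
from h import *
o,p,R=now();print(head(R),p,o["contact_force"])
rows([((.57,-.10,.32),.33)],0.1)
E
```

```text
-1.160107261901556 [0.65129539 0.1538507  0.31302016] [ 0.29215436 -0.22115997  0.04447547]
14 rows
[[[0.0, -0.01, -0.96], [0.77, 0.68, -0.02], 0.1], [[0.0, -0.01, -0.95], [0.69, 0.76, -0.02], 0.1], [[0.0, -0.01, -0.96], [0.6, 0.83, -0.03], 0.1], [[0.0, -0.01, -0.95], [0.5, 0.9, -0.03], 0.1], [[0.0, -0.01, -0.96], [0.39, 0.95, -0.03], 0.1], [[0.0, -0.01, -0.95], [0.28, 0.99, -0.03], 0.1], [[0.0, -0.01, -0.84], [0.14, 0.88, -0.02], 0.1], [[0.0, -0.01, -0.84], [0.06, 0.89, -0.02], 0.1], [[0.0, -0.01, -0.83], [-0.04, 0.9, -0.02], 0.1], [[0.0, -0.01, -0.84], [-0.12, 0.89, -0.02], 0.1]]
[[[0.0, -0.01, -0.83], [-0.21, 0.87, -0.02], 0.1], [[0.0, 0.0, -0.84], [-0.3, 0.84, -0.03], 0.1], [[0.01, -0.01, -0.83], [-0.38, 0.81, -0.02], 0.1], [[0.0, 0.0, -0.84], [-0.46, 0.77, -0.03], 0.1]]
```

Call:
apply_moves --series '[[[0,0,-0.95],[0.75,0.7,0],0.1],[[0,0,-0.95],[0.7,0.75,0],0.1],[[0,0,-0.95],[0.6,0.85,0],0.1],[[0,0,-0.95],[0.5,0.9,0],0.1],[[0,0,-0.95],[0.4,0.95,-0.05],0.1],[[0,0,-0.95],[0.3,1,-0.05],0.1],[[0,0,-0.85],[0.15,0.9,-0.05],0.1],[[0,0,-0.85],[0.05,0.9,-0.05],0.1],[[0,0,-0.85],[-0.05,0.9,-0.05],0.1],[[0,0,-0.85],[-0.1,0.9,-0.05],0.1]]'

```text
time: 7.92
position: [0.5998, -0.0376, 0.343]
ee_rot: [1.0, 0.005, 0.023, 0.006]
contact_force: [1.1, 0.9, 0.3]
grip_width: 0.0468
```

```bash
python3 - <<'E'
from h import *
o,p,R=now();print(head(R),p,o["contact_force"])
rows([((.57,-.12,.32),.33)],0.1)
for c in("wrist","top"):
    im=optics.grab_frame(c);cv2.imwrite("pics/%s3.png"%c,im[:,:,::-1])
print([ (q,nets.spot_in(q,"wrist")[:1]) for q in("handle_grip","crank_axis")])
E
```

```text
0.010207039288888378 [ 0.59982394 -0.03758389  0.34299516] [1.14587696 0.9295296  0.30494937]
5 rows
[[[0.03, -0.07, -0.53], [-0.32, 0.82, 0.23], 0.1], [[0.03, -0.07, -0.53], [-0.37, 0.8, 0.23], 0.1], [[0.04, -0.07, -0.54], [-0.41, 0.77, 0.22], 0.1], [[0.03, -0.08, -0.53], [-0.46, 0.75, 0.23], 0.1], [[0.04, -0.07, -0.54], [-0.5, 0.71, 0.22], 0.1]]
[('handle_grip', [{'location': [0.5677, -0.1521, 0.2656], 'score': 0.96}]), ('crank_axis', [{'location': [0.5658, -0.1446, 0.2611], 'score': 0.83}])]
```

View pics/wrist3.png

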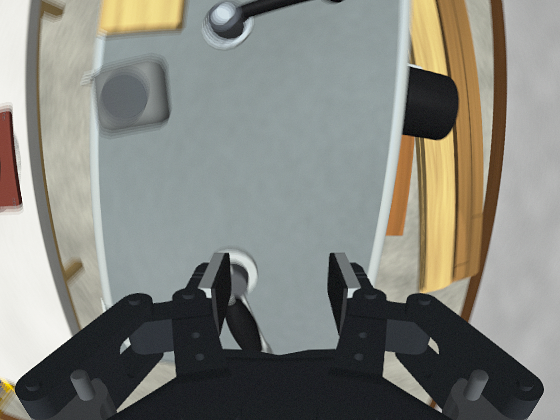

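View pics/top3.png

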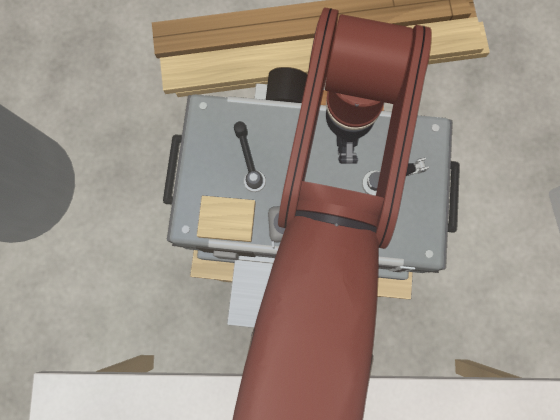

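Call:
apply_moves --series '[[[0,-0.05,-0.53],[-0.32,1,0],0.1],[[0,-0.05,-0.53],[-0.37,1,0],0.1],[[0,-0.05,-0.54],[-0.41,1,0],0.1],[[0,-0.05,-0.53],[-0.46,1,0],0.1],[[0,-0.05,-0.54],[-0.45,1,0],0.1],[[0,0,0],[-0.3,1,0],0.1],[[0,0,0],[-0.3,1,0],0.1],[[0,0,0],[-0.3,1,0],0.1],[[0,0,0],[0,0,0],0.1]]'

```text
time: 8.87
position: [0.5788, -0.1978, 0.3458]
ee_rot: [0.986, 0.167, 0.008, 0.009]
contact_force: [-0.5, -0.0, -0.5]
grip_width: 0.0471
```

```bash
python3 - <<'E'
from h import *
o,p,R=now();print(head(R),p,o["contact_force"],R.as_matrix()[:,2])
k=optics.calibration("wrist");np.savez("k4.npz",**k)
im=optics.grab_frame("wrist");cv2.imwrite("pics/wrist4.png",im[:,:,::-1])
print([ (q,nets.spot_in(q,"wrist")[:1]) for q in("handle_grip","crank_axis")])
E
```

```text
0.33560005083376826 [ 0.57883661 -0.19784009  0.34577211] [-0.46172066 -0.00705494 -0.52301192] [ 0.01830713 -0.01441013 -0.99972856]
[('handle_grip', [{'location': [0.5703, -0.1621, 0.2626], 'score': 0.96}]), ('crank_axis', [{'location': [0.564, -0.1562, 0.2595], 'score': 0.88}])]
```

View pics/wrist4.png

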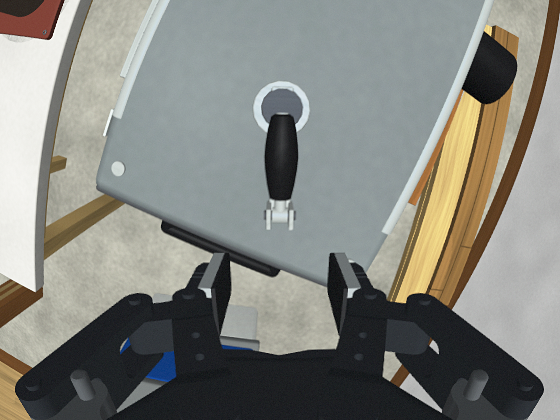

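```bash
python3 - <<'E'
from h import *
k=dict(np.load("k4.npz"))
for n,u,z in [("free end top",(282,113),.258),("inner end",(281,201),.258),("hinge",(281,213),.255),("washer",(281,110),.204)]:print(n,wray(u,z,k))
h=wray((281,213),.253,k)[:2];w=wray((281,110),.204,k)[:2];d=h-w;print(np.hypot(*d),np.arctan2(d[1],d[0]))
E
```

```text
free end top [ 0.55766152 -0.12832184  0.258     ]
inner end [ 0.58070739 -0.19659781  0.258     ]
hinge [ 0.58451215 -0.20729424  0.255     ]
washer [ 0.55677534 -0.12526684  0.204     ]
0.08721351788904691 -1.2442434183248219
```

```bash
python3 - <<'E'
from h import *
rows([((.5698,-.1622,.30),.328),((.5698,-.1622,.234),.328)],0.1)
E
```

```text
7 rows
[[[0.05, -0.04, 0.03], [0.02, -0.57, 0.76], 0.1], [[0.05, -0.04, 0.03], [0.03, -0.57, 0.76], 0.1], [[0.05, -0.03, 0.03], [0.03, -0.56, 0.76], 0.1], [[0.0, 0.0, 0.0], [0.0, 0.0, 0.83], 0.1], [[0.0, 0.0, 0.0], [0.0, 0.0, 0.82], 0.1], [[0.0, 0.0, 0.0], [0.0, 0.0, 0.83], 0.1], [[0.0, 0.0, 0.0], [0.0, 0.0, 0.82], 0.1]]
```

Call:
apply_moves --series '[[[0.05,-0.05,0],[0,-0.57,0.75],0.1],[[0.05,-0.05,0],[0,-0.57,0.75],0.1],[[0.05,-0.05,0],[0,-0.57,0.75],0.1],[[0,0,0],[0,0,0.8],0.1],[[0,0,0],[0,0,0.8],0.1]]'

```text
time: 9.43
position: [0.5714, -0.1544, 0.2723]
ee_rot: [0.985, 0.171, 0.002, 0.002]
contact_force: [-0.2, -0.2, 0.5]
grip_width: 0.0471
```

```bash
python3 - <<'E'
from h import *
o,p,R=now();print(head(R),p,o["contact_force"],R.as_matrix()[:,2])
im=optics.grab_frame("wrist");cv2.imwrite("pics/wrist5.png",im[:,:,::-1])
rows([((.5698,-.1622,.234),.328)],0.1)
E
```

```text
0.3427160747585377 [ 0.5713554  -0.15437567  0.27234536] [-0.21813406 -0.169115    0.46555794] [ 0.0052249  -0.00334215 -0.99998077]
2 rows
[[[0.0, 0.0, 0.06], [-0.08, 0.21, 0.85], 0.1], [[0.0, 0.0, 0.07], [-0.07, 0.21, 0.86], 0.1]]
```

View pics/wrist5.png

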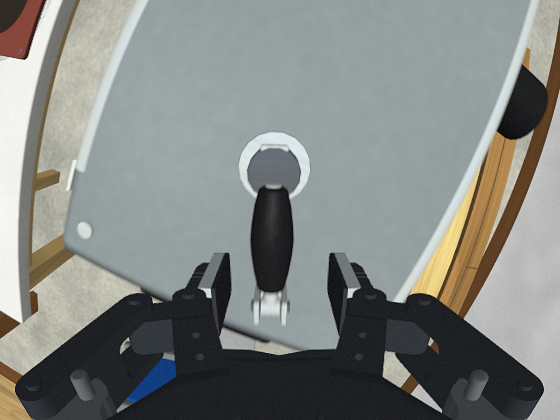

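Call:
apply_moves --series '[[[0,0,0.06],[-0.08,0.21,0.85],0.1],[[0,0,0.06],[-0.08,0.21,0.85],0.1],[[0,0,0],[0,0,0.05],-0.2],[[0,0,0],[0,0,0],-1],[[0,0,0],[0,0,0],-1],[[0,0,0],[0,0,0],-1],[[0,0,0],[0,0,0],-1]]'

```text
time: 10.07
position: [0.5713, -0.1562, 0.2386]
ee_rot: [0.986, 0.167, 0.001, 0.002]
contact_force: [0.1, 0.4, 0.1]
grip_width: -0.0001
```

```bash
python3 - <<'E'
from h import *
o,p,R=now();print(head(R),p,o["contact_force"],R.as_matrix()[:,2])
A=np.array([.5565,-.1245]);u=np.array([np.cos(-1.243),np.sin(-1.243)]);H=A+.09*u
print((p[:2]-A)@u)
c=p[2]; s=[]
for t in np.arange(.15,1.58,.15).tolist()+[1.571]:
    xy=H-.05*np.cos(t)*u;s.append(((*xy,c+.05*np.sin(t)),.328))
rows(s,-1)
E
```

```text
0.33464673097006215 [ 0.57125519 -0.1561811   0.23855131] [0.08582467 0.43392171 0.07437384] [ 0.00322175 -0.00291884 -0.99999055]
0.03474475305352388
11 rows
[[[0.03, -0.02, 0.06], [-0.19, 0.29, -0.37], -1], [[0.0, 0.0, 0.0], [0.0, 0.08, -0.37], -1], [[0.0, 0.0, 0.0], [0.0, 0.14, -0.35], -1], [[0.0, 0.0, 0.0], [0.0, 0.19, -0.32], -1], [[0.0, 0.0, 0.0], [0.0, 0.23, -0.29], -1], [[0.0, 0.0, 0.0], [0.0, 0.28, -0.26], -1], [[0.0, 0.0, 0.0], [0.0, 0.31, -0.21], -1], [[0.0, 0.0, 0.0], [0.0, 0.34, -0.16], -1], [[0.0, 0.0, 0.0], [0.0, 0.36, -0.11], -1], [[0.0, 0.0, 0.0], [0.0, 0.37, -0.05], -1]]
[[[0.0, 0.0, 0.0], [0.0, 0.17, -0.01], -1]]
```

```bash
python3 - <<'E'
from h import *
im=optics.grab_frame("wrist");cv2.imwrite("pics/wrist6.png",im[:,:,::-1])
im=optics.grab_frame("side");cv2.imwrite("pics/side6.png",cv2.resize(im[60:200,240:420,::-1],(720,560)))
print(bot.get_obs()["joint_efforts"],bot.get_obs()["contact_force"],bot.get_obs()["position"])
E
```

```text
[ 1.52687909e-02 -4.50796473e+01 -3.93817949e+01 -1.68414647e-02
  2.83756707e-02  7.97482469e-03] [-0.37463789 -0.16575752  0.18260923] [ 0.57137642 -0.15626354  0.23844497]
```

View pics/wrist6.png

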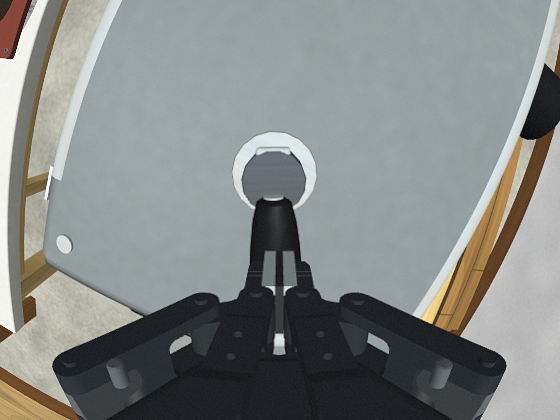

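View pics/side6.png

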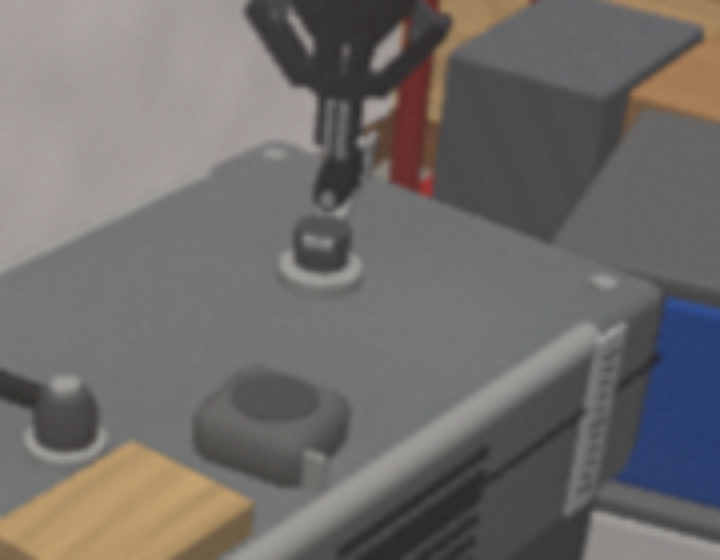

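```bash
python3 - <<'E'
from h import *
o,p,R=now()
for z in(0,-.01,-.02,-.03):
    q=proj("side",p+R.apply([0,0,z]));print(z,q,(q-[240,60])*4)
for s in (-.05,-.035,0,.035):
  A=np.array([.5565,-.1245]);u=np.array([np.cos(-1.243),np.sin(-1.243)])
  q=proj("side",[*(A+(.04+s)*u),.252]);print(s,(q-[240,60])*4)
print(nets.spot_in("handle_grip","side")[:2])
E
```

```text
0 [322.29327413 109.35977607] [329.17309652 197.43910427]
-0.01 [322.59804887 105.75140922] [330.3921955 183.0056369]
-0.02 [322.9059822  102.10564656] [331.62392878 168.42258623]
-0.03 [323.21712345  98.42190371] [332.8684938  153.68761482]
-0.05 [319.08253098 208.59017641]
-0.035 [325.09126845 198.41533403]
0 [338.66684436 175.42725279]
0.035 [351.65254128 153.43803792]
[{'location': [0.5666, -0.1409, 0.2628], 'score': 0.61}]
```

```bash
python3 - <<'E'
from h import *
im=optics.grab_frame("side");c=im[75:125,300:350,::-1].astype(float)
c=np.clip(c*2.5,0,255).astype(np.uint8);cv2.imwrite("pics/side7.png",cv2.resize(c,(600,600),interpolation=cv2.INTER_CUBIC))
im=cv2.imread("pics/wrist6.png")[180:380,180:380].astype(float)
cv2.imwrite("pics/wrist7.png",cv2.resize(np.clip(im*2.5,0,255).astype(np.uint8),(600,600),interpolation=cv2.INTER_CUBIC))
E
```

```text
(no output)
```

View pics/side7.png

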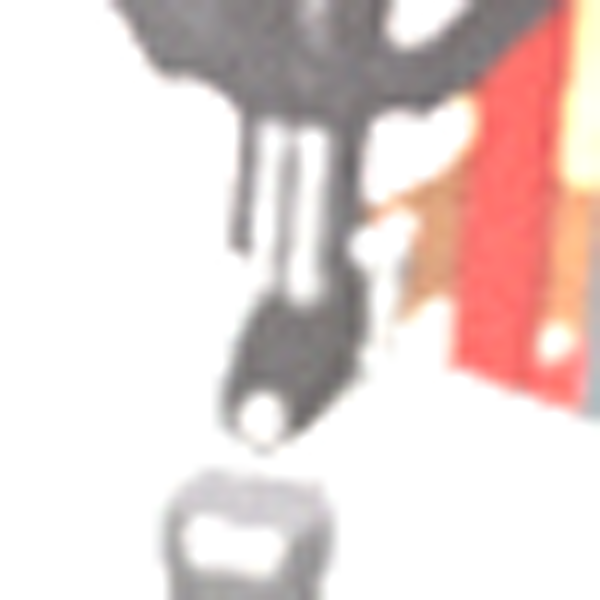

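View pics/wrist7.png

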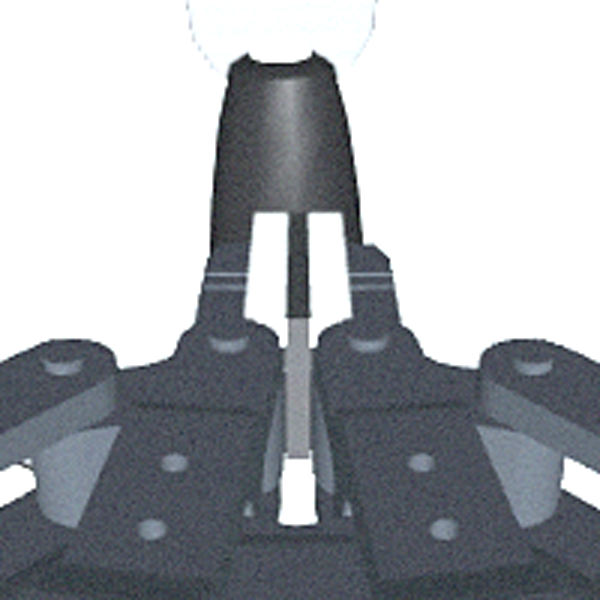

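```bash
python3 - <<'E'
from h import *
k=optics.calibration("wrist");o,p,R=now()
print("cam in tool",R.inv().apply(-k["R"].T@k["t"]-p), R.inv().apply(k["R"][2]))
def wp(X):
    p=k["R"]@np.array(X)+k["t"];th=np.arctan2(np.hypot(p[0],p[1]),p[2]);return k["mtx"][:2,2]+k["mtx"][0,0]*th*p[:2]/np.hypot(p[0],p[1])
for y in(-.011,0,.011):
  for z in (0,-.01,-.02,-.03,-.04):print(y,z,wp(p+R.apply([0,y,z])))
E
```

```text
cam in tool [-0.00034384 -0.06786987 -0.17369558] [-0.00112516  0.27352455  0.96186436]
-0.011 0 [279.89098765 223.96203366]
-0.011 -0.01 [279.92444283 229.80136836]
-0.011 -0.02 [279.96152513 236.31383591]
-0.011 -0.03 [280.00281984 243.61669376]
-0.011 -0.04 [280.04903357 251.85422005]
0 0 [279.87869031 242.20120507]
0 -0.01 [279.91007638 248.88036951]
0 -0.02 [279.94464306 256.29393006]
0 -0.03 [279.98285266 264.56091192]
0 -0.04 [280.02524774 273.8248944 ]
0.011 0 [279.8649638  259.67523928]
0.011 -0.01 [279.89417697 267.07515846]
0.011 -0.02 [279.92613085 275.24681477]
0.011 -0.03 [279.9611764  284.30544488]
0.011 -0.04 [279.99971189 294.38711206]
```

```bash
python3 - <<'E'
from h import *
print(bot.grasp_offset,[a for a in dir(bot) if a[0]!="_"])
A=np.array([.5565,-.1245]);u=np.array([np.cos(-1.243),np.sin(-1.243)]);print(A+.04*u)
rows([((.5697,-.1625,.245),.328)],0.1)
E
```

```text
0.0187 ['MotionError', 'finish_job', 'get_obs', 'grasp_offset']
[ 0.5693783  -0.16237017]
1 rows
[[[0.02, -0.01, 0.05], [-0.16, 0.28, -0.38], 0.1]]
```

Call:
apply_moves --series '[[[0,0,0],[0,0,-0.5],0.1],[[0,0,0],[0,0,0],0.1],[[0,0,0],[0,0,0],0.1],[[0,0,0.05],[-0.15,0.3,0],0.1],[[0,0,0],[0,0,0],0.1]]'

```text
time: 10.68
position: [0.5701, -0.1631, 0.2488]
ee_rot: [0.987, 0.164, 0.001, 0.001]
contact_force: [-0.1, -0.1, -0.9]
grip_width: 0.0467
```

```bash
python3 - <<'E'
from h import *
o,p,R=now();print(head(R),p,o["contact_force"],R.as_matrix()[:,2],o["grip_width"])
rows([((.5697,-.1625,.202),.328)],0.1)
im=optics.grab_frame("side");c=im[60:130,285:355,::-1].astype(float)
c=np.clip(c*2,0,255).astype(np.uint8);cv2.imwrite("pics/side8.png",cv2.resize(c,(560,560),interpolation=cv2.INTER_CUBIC))
for x in (-.023,.023):
  for z in(0,-.01,-.02,-.03,-.04):print(x,z,(proj("side",p+R.apply([x,0,z]))-[285,60])*8)
E
```

```text
0.3284873651151397 [ 0.5700865  -0.16309459  0.24881685] [-0.08311722 -0.06123141 -0.85902653] [ 0.00230496 -0.00234737 -0.99999459] 0.046699380444313154
3 rows
[[[0.01, 0.0, 0.0], [0.0, -0.01, 0.78], 0.1], [[0.01, -0.01, 0.0], [-0.01, -0.01, 0.78], 0.1], [[0.0, 0.0, 0.0], [0.0, -0.02, 0.78], 0.1]]
-0.023 0 [386.41241685 370.03521927]
-0.023 -0.01 [389.29961195 340.82562871]
-0.023 -0.02 [392.21688513 311.3117399 ]
-0.023 -0.03 [395.16470887 281.48877277]
-0.023 -0.04 [398.1435656  251.35184663]
0.023 0 [246.03048114 347.51727142]
0.023 -0.01 [248.17045747 318.45952275]
0.023 -0.02 [250.33252235 289.10184381]
0.023 -0.03 [252.51701955 259.43956675]
0.023 -0.04 [254.72430002 229.46792635]
```

View pics/side8.png

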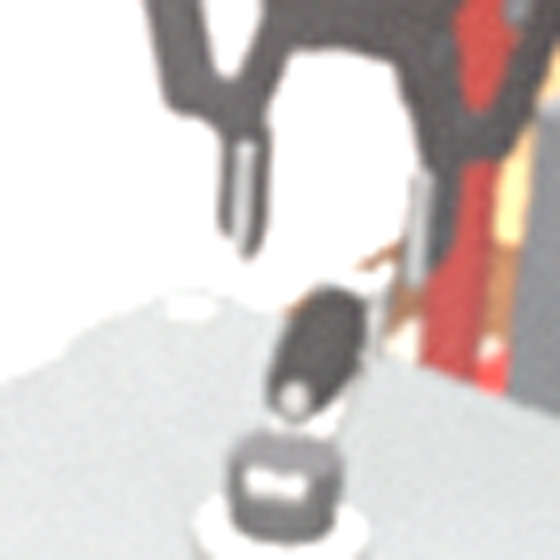

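Call:
apply_moves --series '[[[0,0,0],[0,0,0.78],0.1],[[0,0,0],[0,0,0.78],0.1],[[0,0,0],[0,0,0.75],0.1],[[0,0,0],[0,0,0],-0.2],[[0,0,0],[0,0,0],-1],[[0,0,0],[0,0,0],-1],[[0,0,0],[0,0,0],-1]]'

```text
time: 11.32
position: [0.5714, -0.1635, 0.2031]
ee_rot: [0.987, 0.163, 0.003, 0.001]
contact_force: [0.2, 0.4, -3.5]
grip_width: 0.0262
```

```bash
python3 - <<'E'
from h import *
o,p,R=now();print(head(R),p,o["contact_force"],R.as_matrix()[:,2],o["grip_width"])
A=np.array([.5565,-.1245]);u=np.array([np.cos(-1.243),np.sin(-1.243)]);H=A+.09*u
print((p[:2]-A)@u)
c=p[2]; s=[]
for t in np.arange(.15,1.58,.15).tolist()+[1.571]:
    xy=H-.05*np.cos(t)*u;s.append(((*xy,c+.05*np.sin(t)),.328))
rows(s,-1)
E
```

```text
0.32664107607950993 [ 0.57144821 -0.1635351   0.20309698] [ 0.20493482  0.36623131 -3.48207537] [ 0.00581293 -0.00159472 -0.99998183] 0.026242931070108798
0.04176932630254037
11 rows
[[[0.03, -0.04, -0.01], [-0.08, -0.06, -0.37], -1], [[0.0, 0.0, 0.0], [0.0, 0.08, -0.37], -1], [[0.0, 0.0, 0.0], [0.0, 0.14, -0.35], -1], [[0.0, 0.0, 0.0], [0.0, 0.19, -0.32], -1], [[0.0, 0.0, 0.0], [0.0, 0.23, -0.29], -1], [[0.0, 0.0, 0.0], [0.0, 0.28, -0.26], -1], [[0.0, 0.0, 0.0], [0.0, 0.31, -0.21], -1], [[0.0, 0.0, 0.0], [0.0, 0.34, -0.16], -1], [[0.0, 0.0, 0.0], [0.0, 0.35, -0.11], -1], [[0.0, 0.0, 0.0], [0.0, 0.38, -0.05], -1]]
[[[0.0, 0.0, 0.0], [0.0, 0.17, -0.01], -1]]
```

Call:
apply_moves --series '[[[0,0,0],[0,0,-0.37],-1],[[0,0,0],[0,0.08,-0.37],-1],[[0,0,0],[0,0.13,-0.35],-1],[[0,0,0],[0,0.18,-0.32],-1],[[0,0,0],[0,0.22,-0.29],-1]]'

```text
time: 11.73
position: [0.5756, -0.1754, 0.2375]
ee_rot: [0.987, 0.163, 0.003, 0.001]
contact_force: [4.4, -1.5, -9.1]
grip_width: 0.0265
```

```bash
python3 - <<'E'
from h import *
o,p,R=now();print(head(R),p,o["contact_force"],o["wrist_torque"],o["grip_width"])
A=np.array([.5565,-.1245]);u=np.array([np.cos(-1.243),np.sin(-1.243)]);print((p[:2]-A)@u,(p[:2]-A)@[-u[1],u[0]])
im=optics.grab_frame("side");c=im[60:130,285:355,::-1].astype(float)
c=np.clip(c*2,0,255).astype(np.uint8);cv2.imwrite("pics/side9.png",cv2.resize(c,(560,560),interpolation=cv2.INTER_CUBIC))
E
```

```text
0.32723278123128374 [ 0.57559801 -0.17544602  0.23750795] [ 4.36629488 -1.50110393 -9.06162061] [-0.13755517 -0.59676414 -0.04960171] 0.026486339634714973
0.054382105499940915 0.0016786676638766496
```

View pics/side9.png

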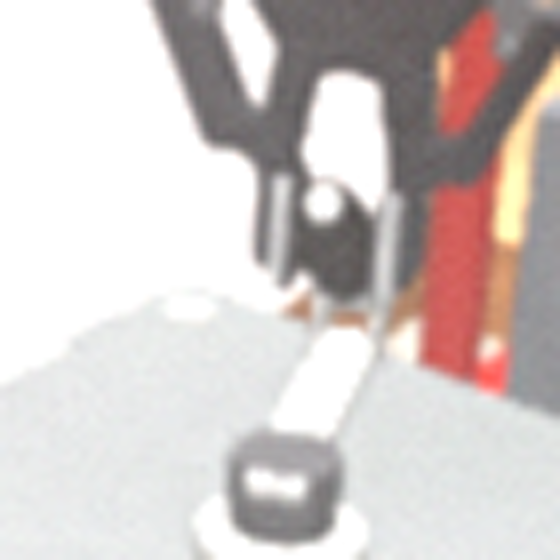

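Call:
apply_moves --series '[[[0,0,0],[0,0.26,-0.25],-1],[[0,0,0],[0,0.3,-0.21],-1],[[0,0,0],[0,0.33,-0.16],-1],[[0,0,0],[0,0.35,-0.11],-1],[[0,0,0],[0,0.37,-0.05],-1],[[0,0,0],[0,0.25,0],-1],[[0,0,0],[0,0.1,0],-1],[[0,0,0],[0,0,0],-1]]'

```text
time: 12.45
position: [0.5884, -0.2104, 0.2549]
ee_rot: [0.986, 0.164, 0.001, -0.007]
contact_force: [1.0, 4.1, -3.3]
grip_width: 0.0262
```

```bash
python3 - <<'E'
from h import *
o,p,R=now();print(head(R),p,o["contact_force"],o["wrist_torque"],o["grip_width"])
A=np.array([.5565,-.1245]);u=np.array([np.cos(-1.243),np.sin(-1.243)]);print((p[:2]-A)@u,(p[:2]-A)@[-u[1],u[0]])
im=optics.grab_frame("side");c=im[60:130,285:355,::-1].astype(float)
c=np.clip(c*2,0,255).astype(np.uint8);cv2.imwrite("pics/side10.png",cv2.resize(c,(560,560),interpolation=cv2.INTER_CUBIC))
E
```

```text
0.329734929473053 [ 0.58840991 -0.21042833  0.25488407] [ 1.01242475  4.11291806 -3.34448993] [ 0.61131025 -0.09450609  0.02624184] 0.026234692148404837
0.09162663200630751 0.0025455734712779353
```

View pics/side10.png

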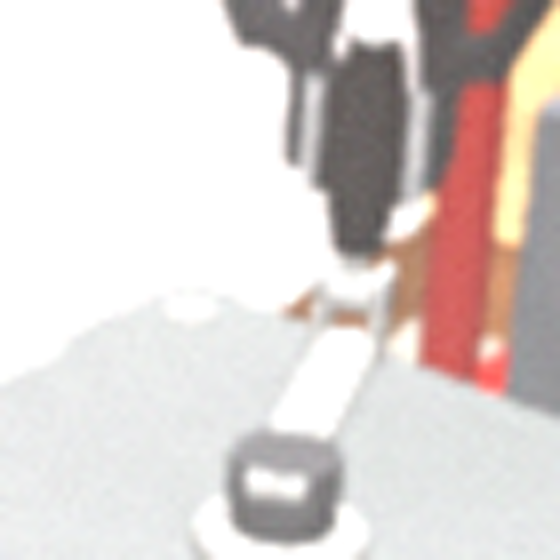

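```bash
cat >> h.py <<'E'
AX=np.array([.558,-.124]);Z0=.2549
def wind(total,n=10,step=.2094,r=.0905,st="wind.txt"):
    import os
    o,p,R=now();d=p[:2]-AX;a=np.arctan2(d[1],d[0])
    prev=float(open(st).read()) if os.path.exists(st) else -1.232
    a=prev+((a-prev+np.pi)%(2*np.pi)-np.pi)
    open(st,"w").write(str(a))
    t=-1.232-a
    print("turned",round(t,3),"r",np.round(np.hypot(*d),4),"z",p[2],"F",np.round(o["contact_force"],1),"w",o["grip_width"],"hd",head(R),R.as_matrix()[:,2].round(3),o["time"])
    s=[];q=t
    for i in range(n):
        q=min(q+step,total);b=-1.232-q
        s.append((*(AX+r*np.array([np.cos(b),np.sin(b)])),Z0+.002*q/6.283))
        if q>=total:break
    for X in s:
        X=np.array(X);dd=R.inv().apply(X-p)/.02;rv=(R.inv()*down(.328)).as_rotvec()/.12
        print(json.dumps([np.round(rv,2).tolist(),np.round(dd,2).tolist(),-1])+",",end=" ");p=X;R=down(.328)
    print()
E
python3 -c "
from h import *
wind(12.566)"
```

```text
turned 0.001 r 0.0918 z 0.2548856209787506 F [ 1.1  6.4 -3.3] w 0.026154280991221333 hd 0.3297232190122764 [ 0.     0.013 -1.   ] 12.5
[[-0.1, -0.03, 0.01], [-0.94, -0.16, -0.01], -1], [[0.0, 0.0, 0.0], [-0.9, -0.28, -0.0], -1], [[0.0, 0.0, 0.0], [-0.82, -0.46, -0.0], -1], [[0.0, 0.0, 0.0], [-0.71, -0.63, -0.0], -1], [[0.0, 0.0, 0.0], [-0.56, -0.76, -0.0], -1], [[0.0, 0.0, 0.0], [-0.39, -0.86, -0.0], -1], [[0.0, 0.0, 0.0], [-0.21, -0.92, -0.0], -1], [[0.0, 0.0, 0.0], [-0.01, -0.95, -0.0], -1], [[0.0, 0.0, 0.0], [0.19, -0.93, -0.0], -1], [[0.0, 0.0, 0.0], [0.38, -0.87, -0.0], -1],
```

Call:
apply_moves --series '[[[0,0,0],[-0.5,-0.05,0],-1],[[0,0,0],[-0.94,-0.2,0],-1],[[0,0,0],[-0.9,-0.36,0],-1],[[0,0,0],[-0.76,-0.55,0],-1],[[0,0,0],[-0.63,-0.7,0],-1]]'

```text
time: 12.92
position: [0.5081, -0.2013, 0.2552]
ee_rot: [0.986, 0.165, 0.004, -0.006]
contact_force: [7.9, 4.3, -8.0]
grip_width: 0.0264
```

```bash
python3 -c "
from h import *
wind(12.566)"
```

```text
turned 0.912 r 0.092 z 0.25524747432287015 F [ 7.9  4.3 -8. ] w 0.02635544686723762 hd 0.3309039277969648 [ 0.007  0.013 -1.   ] 12.9167
[[-0.08, -0.09, 0.02], [-0.45, -0.85, 0.0], -1], [[0.0, 0.0, 0.0], [-0.33, -0.89, -0.0], -1], [[0.0, 0.0, 0.0], [-0.14, -0.94, -0.0], -1], [[0.0, 0.0, 0.0], [0.06, -0.94, -0.0], -1], [[0.0, 0.0, 0.0], [0.25, -0.91, -0.0], -1], [[0.0, 0.0, 0.0], [0.44, -0.84, -0.0], -1], [[0.0, 0.0, 0.0], [0.6, -0.73, -0.0], -1], [[0.0, 0.0, 0.0], [0.74, -0.59, -0.0], -1], [[0.0, 0.0, 0.0], [0.85, -0.42, -0.0], -1], [[0.0, 0.0, 0.0], [0.92, -0.24, -0.0], -1],
```

Call:
apply_moves --series '[[[-0.05,-0.05,0],[-0.45,-0.85,0],-1],[[0,0,0],[-0.33,-0.89,0],-1],[[0,0,0],[-0.14,-0.94,0],-1],[[0,0,0],[0.06,-0.94,0],-1],[[0,0,0],[0.25,-0.91,0],-1],[[0,0,0],[0.44,-0.84,0],-1],[[0,0,0],[0.6,-0.73,0],-1],[[0,0,0],[0.74,-0.59,0],-1]]'

```text
time: 13.58
position: [0.484, -0.076, 0.2559]
ee_rot: [0.987, 0.159, 0.004, 0.008]
contact_force: [-2.6, -2.5, -3.8]
grip_width: 0.026
```

```bash
python3 -c "
from h import *
wind(12.566)
im=optics.grab_frame('side');c=im[50:140,265:385,::-1].astype(float)
c=np.clip(c*2,0,255).astype(np.uint8);cv2.imwrite('pics/side11.png',cv2.resize(c,(720,540),interpolation=cv2.INTER_CUBIC))
"
```

```text
turned 2.486 r 0.0882 z 0.25588784215981913 F [-2.6 -2.5 -3.8] w 0.025958959076078703 hd 0.31869127372799366 [ 0.01  -0.015 -1.   ] 13.5833
[[0.15, -0.04, -0.08], [0.72, -0.6, -0.0], -1], [[0.0, 0.0, 0.0], [0.89, -0.33, -0.0], -1], [[0.0, 0.0, 0.0], [0.94, -0.14, -0.0], -1], [[0.0, 0.0, 0.0], [0.94, 0.06, -0.0], -1], [[0.0, 0.0, 0.0], [0.91, 0.26, -0.0], -1], [[0.0, 0.0, 0.0], [0.84, 0.44, -0.0], -1], [[0.0, 0.0, 0.0], [0.73, 0.61, -0.0], -1], [[0.0, 0.0, 0.0], [0.59, 0.74, -0.0], -1], [[0.0, 0.0, 0.0], [0.42, 0.85, -0.0], -1], [[0.0, 0.0, 0.0], [0.23, 0.92, -0.0], -1],
```

View pics/side11.png

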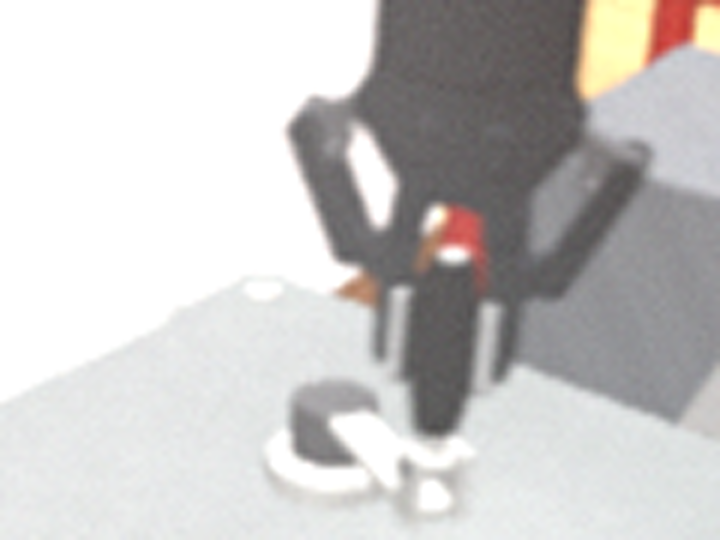

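Crank follows, handle upright. Continue.

Call:
apply_moves --series '[[[0.1,0,-0.05],[0.72,-0.6,0],-1],[[0,0,0],[0.89,-0.33,0],-1],[[0,0,0],[0.94,-0.14,0],-1],[[0,0,0],[0.94,0.06,0],-1],[[0,0,0],[0.91,0.26,0],-1],[[0,0,0],[0.84,0.44,0],-1],[[0,0,0],[0.73,0.61,0],-1],[[0,0,0],[0.59,0.74,0],-1],[[0,0,0],[0.42,0.85,0],-1]]'

```text
time: 14.38
position: [0.628, -0.0708, 0.2565]
ee_rot: [0.986, 0.164, -0.005, 0.004]
contact_force: [-5.8, 1.4, -3.4]
grip_width: 0.0263
```

```bash
python3 -c "
from h import *
wind(12.566)"
```

```text
turned 4.401 r 0.0879 z 0.2564533930966076 F [-5.8  1.4 -3.4] w 0.026255769076473413 hd 0.329134375647184 [-0.008 -0.01  -1.   ] 14.3833
[[0.06, 0.09, 0.01], [0.33, 0.88, 0.01], -1], [[0.0, 0.0, 0.0], [0.01, 0.95, -0.0], -1], [[0.0, 0.0, 0.0], [-0.19, 0.93, -0.0], -1], [[0.0, 0.0, 0.0], [-0.38, 0.87, -0.0], -1], [[0.0, 0.0, 0.0], [-0.55, 0.77, -0.0], -1], [[0.0, 0.0, 0.0], [-0.7, 0.64, -0.0], -1], [[0.0, 0.0, 0.0], [-0.82, 0.48, -0.0], -1], [[0.0, 0.0, 0.0], [-0.9, 0.3, -0.0], -1], [[0.0, 0.0, 0.0], [-0.94, 0.11, -0.0], -1], [[0.0, 0.0, 0.0], [-0.94, -0.09, -0.0], -1],
```

Call:
apply_moves --series '[[[0.05,0.05,0],[0.33,0.88,0],-1],[[0,0,0],[0.01,0.95,0],-1],[[0,0,0],[-0.19,0.93,0],-1],[[0,0,0],[-0.38,0.87,0],-1],[[0,0,0],[-0.55,0.77,0],-1],[[0,0,0],[-0.7,0.64,0],-1],[[0,0,0],[-0.82,0.48,0],-1],[[0,0,0],[-0.9,0.3,0],-1],[[0,0,0],[-0.94,0.11,0],-1]]'

```text
time: 15.13
position: [0.5794, -0.2133, 0.2569]
ee_rot: [0.986, 0.167, -0.013, -0.013]
contact_force: [-1.5, 16.6, -4.0]
grip_width: 0.0262
```

```bash
python3 -c "
from h import *
wind(12.566)"
```

```text
turned 6.386 r 0.0919 z 0.25693817809489183 F [-1.5 16.6 -4. ] w 0.026163054646812546 hd 0.33633324264691045 [-0.031  0.02  -0.999] 15.1333
[[-0.24, 0.19, 0.07], [-0.92, -0.26, 0.03], -1], [[0.0, 0.0, 0.0], [-0.87, -0.37, -0.0], -1], [[0.0, 0.0, 0.0], [-0.77, -0.55, -0.0], -1], [[0.0, 0.0, 0.0], [-0.64, -0.69, -0.0], -1], [[0.0, 0.0, 0.0], [-0.48, -0.81, -0.0], -1], [[0.0, 0.0, 0.0], [-0.3, -0.9, -0.0], -1], [[0.0, 0.0, 0.0], [-0.11, -0.94, -0.0], -1], [[0.0, 0.0, 0.0], [0.09, -0.94, -0.0], -1], [[0.0, 0.0, 0.0], [0.28, -0.9, -0.0], -1], [[0.0, 0.0, 0.0], [0.46, -0.83, -0.0], -1],
```

Call:
apply_moves --series '[[[-0.15,0.12,0.05],[-0.92,-0.26,0],-1],[[-0.1,0.1,0],[-0.87,-0.37,0],-1],[[0,0,0],[-0.77,-0.55,0],-1],[[0,0,0],[-0.64,-0.69,0],-1],[[0,0,0],[-0.48,-0.81,0],-1],[[0,0,0],[-0.3,-0.9,0],-1],[[0,0,0],[-0.11,-0.94,0],-1],[[0,0,0],[0.09,-0.94,0],-1],[[0,0,0],[0.28,-0.9,0],-1]]'

```text
time: 15.88
position: [0.4684, -0.1228, 0.258]
ee_rot: [0.987, 0.161, 0.014, 0.003]
contact_force: [7.2, -3.5, -10.9]
grip_width: 0.0265
```

```bash
python3 -c "
from h import *
wind(12.566)"
```

```text
turned 8.206 r 0.0896 z 0.25798816183724294 F [  7.2  -3.5 -10.9] w 0.026489853674915076 hd 0.3235270465358536 [ 0.029 -0.001 -1.   ] 15.8833
[[0.08, -0.23, -0.04], [0.36, -0.87, 0.02], -1], [[0.0, 0.0, 0.0], [0.58, -0.75, -0.0], -1], [[0.0, 0.0, 0.0], [0.72, -0.61, -0.0], -1], [[0.0, 0.0, 0.0], [0.83, -0.45, -0.0], -1], [[0.0, 0.0, 0.0], [0.91, -0.27, -0.0], -1], [[0.0, 0.0, 0.0], [0.94, -0.07, -0.0], -1], [[0.0, 0.0, 0.0], [0.94, 0.12, -0.0], -1], [[0.0, 0.0, 0.0], [0.89, 0.32, -0.0], -1], [[0.0, 0.0, 0.0], [0.81, 0.49, -0.0], -1], [[0.0, 0.0, 0.0], [0.69, 0.65, -0.0], -1],
```

Call:
apply_moves --series '[[[0.05,-0.15,0],[0.36,-0.87,0],-1],[[0,-0.08,0],[0.58,-0.75,0],-1],[[0,0,0],[0.72,-0.61,0],-1],[[0,0,0],[0.83,-0.45,0],-1],[[0,0,0],[0.91,-0.27,0],-1],[[0,0,0],[0.94,-0.07,0],-1],[[0,0,0],[0.94,0.12,0],-1],[[0,0,0],[0.89,0.32,0],-1],[[0,0,0],[0.81,0.49,0],-1]]'

```text
time: 16.63
position: [0.5824, -0.0441, 0.2586]
ee_rot: [0.987, 0.16, -0.007, 0.007]
contact_force: [-2.5, 5.6, -3.1]
grip_width: 0.0263
```

```bash
python3 -c "
from h import *
wind(12.566)"
```

```text
turned 10.06 r 0.0835 z 0.25857025747050677 F [-2.5  5.6 -3.1] w 0.026341056827718493 hd 0.320341463674366 [-0.012 -0.016 -1.   ] 16.6333
[[0.1, 0.13, -0.06], [0.91, 0.34, 0.01], -1], [[0.0, 0.0, 0.0], [0.56, 0.76, -0.0], -1], [[0.0, 0.0, 0.0], [0.39, 0.86, -0.0], -1], [[0.0, 0.0, 0.0], [0.2, 0.92, -0.0], -1], [[0.0, 0.0, 0.0], [0.0, 0.95, -0.0], -1], [[0.0, 0.0, 0.0], [-0.19, 0.93, -0.0], -1], [[0.0, 0.0, 0.0], [-0.38, 0.87, -0.0], -1], [[0.0, 0.0, 0.0], [-0.55, 0.77, -0.0], -1], [[0.0, 0.0, 0.0], [-0.7, 0.64, -0.0], -1], [[0.0, 0.0, 0.0], [-0.82, 0.48, -0.0], -1],
```

Call:
apply_moves --series '[[[0.1,0.1,-0.05],[0.91,0.34,0],-1],[[0,0,0],[0.56,0.76,0],-1],[[0,0,0],[0.39,0.86,0],-1],[[0,0,0],[0.2,0.92,0],-1],[[0,0,0],[0,0.95,0],-1],[[0,0,0],[-0.19,0.93,0],-1],[[0,0,0],[-0.38,0.87,0],-1],[[0,0,0],[-0.55,0.77,0],-1]]'

```text
time: 17.3
position: [0.6368, -0.1688, 0.2591]
ee_rot: [0.986, 0.165, -0.014, -0.002]
contact_force: [-12.4, 11.1, -1.7]
grip_width: 0.026
```

```bash
python3 -c "
from h import *
wind(12.566)"
```

```text
turned 11.851 r 0.0907 z 0.25914187527940247 F [-12.4  11.1  -1.7] w 0.025976137014183262 hd 0.3323443112795093 [-0.029 -0.001 -1.   ] 17.3
[[-0.07, 0.23, 0.04], [-0.78, 0.54, 0.04], -1], [[0.0, 0.0, 0.0], [-0.87, 0.38, -0.0], -1], [[0.0, 0.0, 0.0], [-0.93, 0.19, -0.0], -1], [[0.0, 0.0, 0.0], [-0.39, 0.02, -0.0], -1],
```

Call:
apply_moves --series '[[[-0.05,0.15,0],[-0.78,0.54,0],-1],[[0,0.07,0],[-0.87,0.38,0],-1],[[0,0,0],[-0.93,0.19,0],-1],[[0,0,0],[-0.39,0.02,0],-1],[[0,0,0],[0,0,0],-1]]'

```text
time: 17.72
position: [0.5825, -0.2125, 0.2596]
ee_rot: [0.986, 0.165, -0.002, -0.008]
contact_force: [2.2, 6.7, -6.1]
grip_width: 0.0261
```

```bash
python3 -c "
from h import *
wind(12.566)
im=optics.grab_frame('side');c=im[50:140,265:385,::-1].astype(float)
c=np.clip(c*2,0,255).astype(np.uint8);cv2.imwrite('pics/side12.png',cv2.resize(c,(720,540),interpolation=cv2.INTER_CUBIC))
"
```

```text
turned 12.635 r 0.0918 z 0.2596145515845481 F [ 2.2  6.7 -6.1] w 0.026101796725544052 hd 0.3318600905192992 [-0.007  0.014 -1.   ] 17.7167
[[-0.13, 0.02, 0.03], [0.32, -0.06, 0.04], -1],
```

View pics/side12.png

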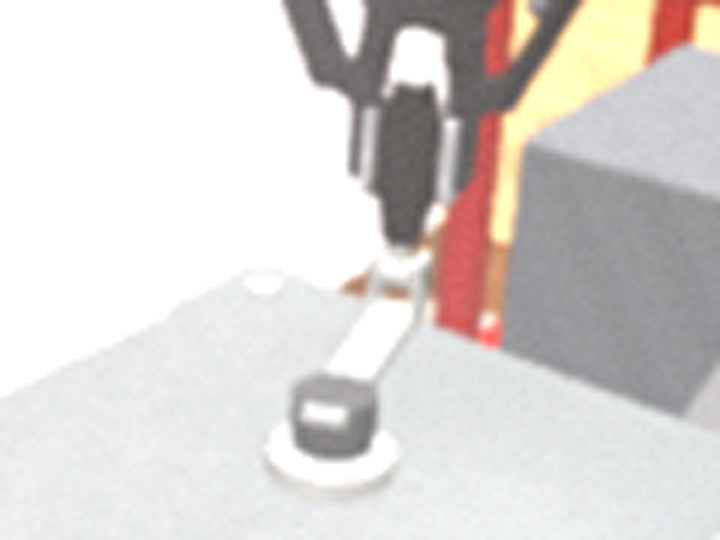

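Call:
apply_moves --series '[[[-0.1,0,0.03],[0.32,-0.05,0],-1],[[0,0,0],[0,0,0],-1],[[0,0,0],[0,0,0],-1],[[0,0,0],[0,-0.22,0.01],-1],[[0,0,0],[0,-0.37,0.05],-1],[[0,0,0],[0,-0.36,0.1],-1],[[0,0,0],[0,-0.34,0.16],-1],[[0,0,0],[0,-0.31,0.21],-1],[[0,0,0],[0,-0.28,0.26],-1]]'

```text
time: 18.52
position: [0.578, -0.1847, 0.2506]
ee_rot: [0.987, 0.16, 0.003, 0.009]
contact_force: [-2.3, -0.7, 6.4]
grip_width: 0.0262
```

```bash
python3 -c "
from h import *
o,p,R=now();print(head(R),p,o['contact_force'],R.as_matrix()[:,2],o['grip_width'])
u=np.array([np.cos(-1.243),np.sin(-1.243)]);print((p[:2]-AX)@u,(p[:2]-AX)@[-u[1],u[0]])
im=optics.grab_frame('side');c=im[50:140,265:385,::-1].astype(float)
c=np.clip(c*2,0,255).astype(np.uint8);cv2.imwrite('pics/side13.png',cv2.resize(c,(720,540),interpolation=cv2.INTER_CUBIC))
"
```

```text
0.3224071752979207 [ 0.57797452 -0.18467882  0.25061937] [-2.34579061 -0.68300924  6.4372107 ] [ 0.00918873 -0.01600619 -0.99982967] 0.026152833162512306
0.06387887066267635 -0.0006250383215522496
```

View pics/side13.png

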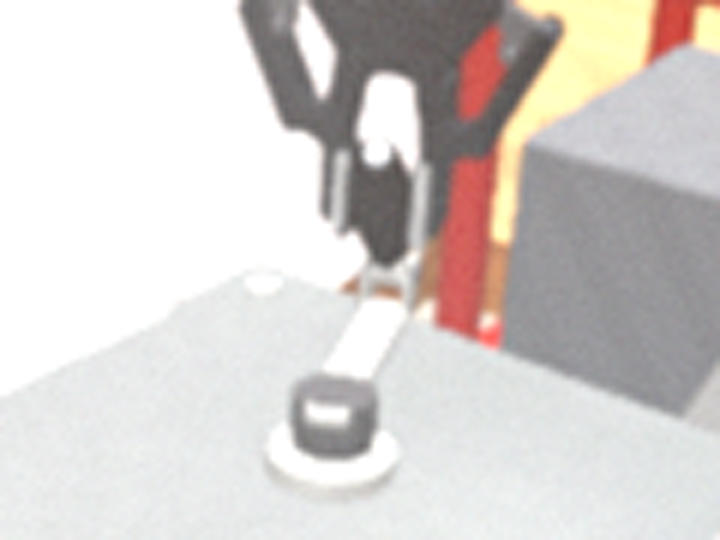

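Call:
apply_moves --series '[[[0.1,-0.05,-0.03],[0,-0.31,0.22],-1],[[0,0,0],[0,-0.27,0.26],-1],[[0,0,0],[0,-0.22,0.3],-1],[[0,0,0],[0,-0.17,0.33],-1],[[0,0,0],[0,-0.12,0.35],-1],[[0,0,0],[0,-0.07,0.37],-1],[[0,0,0],[0,-0.02,0.37],-1],[[0,0,0],[0,0,0.15],-1]]'

```text
time: 19.23
position: [0.5712, -0.1628, 0.2073]
ee_rot: [0.987, 0.163, 0.002, 0.008]
contact_force: [-9.4, 1.1, 28.6]
grip_width: 0.0263
```

```bash
python3 -c "
from h import *
o,p,R=now();print(head(R),p,o['contact_force'],R.as_matrix()[:,2],o['grip_width'])
u=np.array([np.cos(-1.243),np.sin(-1.243)]);print((p[:2]-AX)@u,(p[:2]-AX)@[-u[1],u[0]])
im=optics.grab_frame('side');c=im[50:140,265:385,::-1].astype(float)
c=np.clip(c*2,0,255).astype(np.uint8);cv2.imwrite('pics/side14.png',cv2.resize(c,(720,540),interpolation=cv2.INTER_CUBIC))
"
```

```text
0.3275993335598538 [ 0.57115593 -0.16282946  0.20734656] [-9.38571673  1.14211234 28.6064746 ] [ 0.00703082 -0.01405675 -0.99987648] 0.0263461084743803
0.04099760412806055 -4.600845835621279e-05
```

View pics/side14.png

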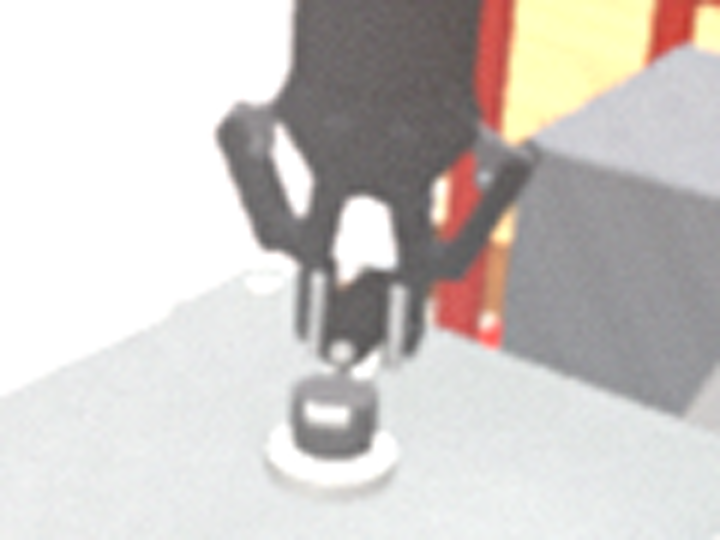

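Call:
apply_moves --series '[[[0,0,0],[0,0,0],-0.2],[[0,0,0],[0,0,0],0.1],[[0,0,0],[0,0,0],0.1],[[0,0,0],[0,0,-0.8],0.1],[[0,0,0],[0,0,-1],0.1],[[0,0,0],[0,0,-1],0.1],[[0,0,0],[0,0,-1],0.1],[[0,0,0],[0,0,-1],0.1]]'

```text
time: 19.95
position: [0.5652, -0.1552, 0.2912]
ee_rot: [0.986, 0.164, -0.007, -0.003]
contact_force: [1.8, 0.4, 0.6]
grip_width: 0.0469
```

```bash
python3 -c "
from h import *
o,p,R=now();print(head(R),p,o['contact_force'],R.as_matrix()[:,2],o['grip_width'])
rows([((.6546,.1546,.30),-1.283)],0.1)
im=optics.grab_frame('side');c=im[50:140,265:385,::-1].astype(float)
c=np.clip(c*2,0,255).astype(np.uint8);cv2.imwrite('pics/side15.png',cv2.resize(c,(720,540),interpolation=cv2.INTER_CUBIC))
"
```

```text
0.32962624019398057 [ 0.56524239 -0.15518116  0.29122171] [1.75462386 0.38003031 0.64460805] [-0.01489369  0.00307142 -0.99988437] 0.046878181272806206
16 rows
[[[0.0, 0.01, 0.96], [0.66, -0.94, -0.03], 0.1], [[0.0, 0.01, 0.89], [0.51, -0.94, -0.03], 0.1], [[0.0, 0.01, 0.89], [0.4, -0.99, -0.03], 0.1], [[0.0, 0.01, 0.82], [0.27, -0.95, -0.03], 0.1], [[0.0, 0.01, 0.82], [0.18, -0.97, -0.03], 0.1], [[0.0, 0.01, 0.82], [0.08, -0.98, -0.03], 0.1], [[0.0, 0.01, 0.82], [-0.01, -0.99, -0.03], 0.1], [[0.0, 0.01, 0.82], [-0.11, -0.98, -0.02], 0.1], [[0.0, 0.01, 0.82], [-0.21, -0.97, -0.03], 0.1], [[0.0, 0.0, 0.83], [-0.3, -0.94, -0.03], 0.1]]
[[[0.0, 0.01, 0.82], [-0.39, -0.91, -0.02], 0.1], [[0.0, 0.0, 0.83], [-0.48, -0.86, -0.03], 0.1], [[0.01, 0.01, 0.82], [-0.56, -0.81, -0.02], 0.1], [[0.0, 0.0, 0.83], [-0.64, -0.75, -0.03], 0.1], [[0.01, 0.01, 0.82], [-0.71, -0.69, -0.02], 0.1], [[0.0, 0.0, 0.83], [-0.78, -0.61, -0.03], 0.1]]
```

View pics/side15.png

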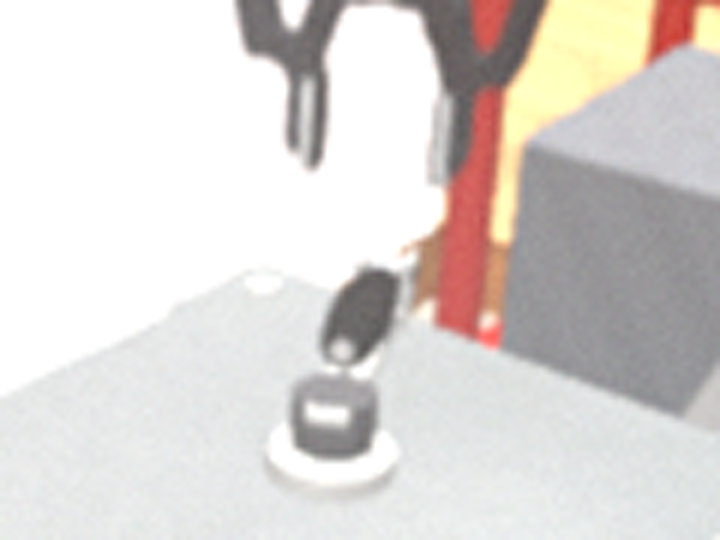

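Handle is folded flat. Over to the lever.

Call:
apply_moves --series '[[[0,0,0.95],[0.66,-0.94,-0.1],0.1],[[0,0,0.9],[0.5,-0.94,-0.1],0.1],[[0,0,0.9],[0.4,-1,-0.05],0.1],[[0,0,0.82],[0.27,-0.95,-0.05],0.1],[[0,0,0.82],[0.18,-0.97,0],0.1],[[0,0,0.82],[0.08,-0.98,0],0.1],[[0,0,0.82],[0,-1,0],0.1],[[0,0,0.82],[-0.1,-1,0],0.1],[[0,0,0.82],[-0.2,-0.97,0],0.1],[[0,0,0.82],[-0.3,-0.94,0],0.1]]'

```text
time: 20.83
position: [0.6272, 0.0472, 0.2889]
ee_rot: [0.932, -0.362, -0.012, 0.001]
contact_force: [0.4, 0.3, -0.8]
grip_width: 0.0468
```

```bash
python3 -c "
from h import *
o,p,R=now();print(head(R),p,R.as_matrix()[:,2],o['grip_width'])
rows([((.6546,.1546,.29),-1.283)],0.1)
"
```

```text
-0.7401463994793056 [0.6272494  0.04721536 0.28888011] [-0.02259315  0.00712541 -0.99971935] 0.04681606106872263
5 rows
[[[0.03, 0.03, 0.9], [-0.52, -0.98, -0.01], 0.1], [[0.02, 0.03, 0.91], [-0.63, -0.91, -0.01], 0.1], [[0.03, 0.03, 0.9], [-0.72, -0.84, -0.01], 0.1], [[0.03, 0.03, 0.91], [-0.81, -0.76, -0.01], 0.1], [[0.02, 0.03, 0.9], [-0.88, -0.67, 0.0], 0.1]]
```

Call:
apply_moves --series '[[[0,0,0.9],[-0.52,-0.98,-0.05],0.1],[[0,0,0.9],[-0.63,-0.91,-0.05],0.1],[[0,0,0.9],[-0.72,-0.84,0],0.1],[[0,0.05,0.9],[-0.81,-0.76,0],0.1],[[0,0.05,0.9],[-0.88,-0.67,0],0.1],[[0,0,0],[0,0,0],0.1]]'

```text
time: 21.33
position: [0.6536, 0.1651, 0.278]
ee_rot: [0.793, -0.609, -0.013, 0.01]
contact_force: [-0.9, -0.0, -0.6]
grip_width: 0.047
```

```bash
python3 -c "
from h import *
o,p,R=now();print(head(R),p,R.as_matrix()[:,2],o['grip_width'])
rows([((.6546,.1546,.27),-1.283),((.6546,.1546,.218),-1.283)],0.1)
im=optics.grab_frame('wrist');cv2.imwrite('pics/w16.png',im[:,:,::-1])
k=optics.calibration('wrist')
def wp(X):
    p=k['R']@np.array(X)+k['t'];th=np.arctan2(np.hypot(p[0],p[1]),p[2]);return k['mtx'][:2,2]+k['mtx'][0,0]*th*p[:2]/np.hypot(p[0],p[1])
print(wp((.6546,.1546,.274)))
"
```

```text
-1.3099222293650796 [0.65359936 0.16512595 0.27799869] [-3.35920903e-02 -2.56970541e-04 -9.99435593e-01] 0.047000550666785025
4 rows
[[[0.27, 0.07, -0.22], [0.52, 0.07, 0.4], 0.1], [[0.0, 0.0, 0.0], [0.0, 0.0, 0.87], 0.1], [[0.0, 0.0, 0.0], [0.0, 0.0, 0.86], 0.1], [[0.0, 0.0, 0.0], [0.01, 0.0, 0.87], 0.1]]
[291.54217794 242.8746631 ]
```

View pics/w16.png

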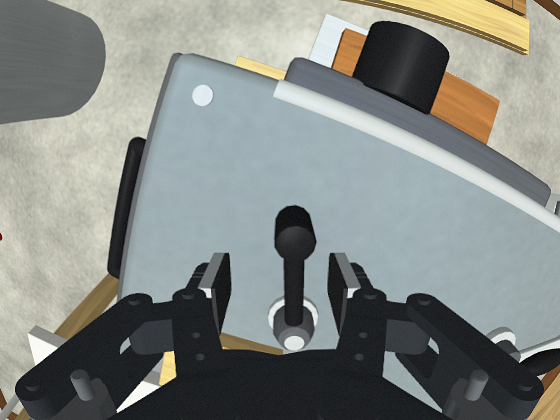

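Call:
apply_moves --series '[[[0.25,0.05,-0.2],[0.6,0,0.4],0.1],[[0,0,0],[0,0,0.85],0.1],[[0,0,0],[0,0,0.85],0.1],[[0,0,0],[0,0,0.85],0.1]]'

```text
time: 21.72
position: [0.657, 0.1505, 0.2171]
ee_rot: [0.805, -0.593, -0.0, -0.0]
contact_force: [0.7, 0.9, 0.2]
grip_width: 0.0471
```

```bash
python3 -c "
from h import *
o,p,R=now();print(head(R),p,R.as_matrix()[:,2],o['contact_force'])
im=optics.grab_frame('wrist');cv2.imwrite('pics/w17.png',im[:,:,::-1])
print(nets.spot_in('lock_knob','wrist')[:1])
"
```

```text
-1.2697432100262627 [0.65695879 0.15051584 0.21708426] [ 4.98664231e-05  1.18893291e-03 -9.99999292e-01] [0.70692947 0.906688   0.17101135]
[{'location': [0.6575, 0.153, 0.2689], 'score': 0.89}]
```

View pics/w17.png

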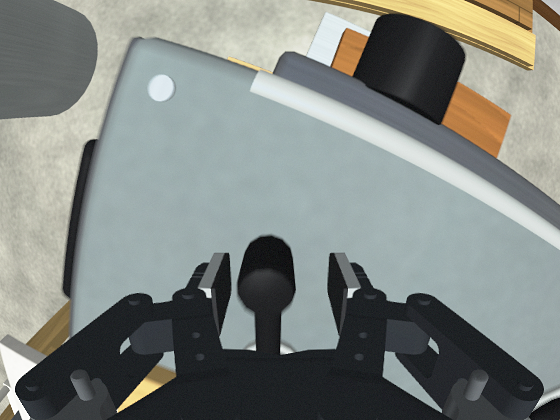

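Call:
apply_moves --series '[[[0,0,0],[-0.2,0,0],-0.2],[[0,0,0],[0,0,0],-1],[[0,0,0],[0,0,0],-1],[[0,0,0],[0,0,0],-1],[[0,0,0],[0,0,0],-1]]'

```text
time: 22.23
position: [0.6519, 0.1555, 0.2129]
ee_rot: [0.806, -0.592, -0.006, 0.002]
contact_force: [1.0, 1.7, -5.7]
grip_width: 0.0253
```

```bash
python3 - <<'E'
from h import *
o,p,R=now();print(head(R),p,o["contact_force"],o["grip_width"])
L=np.array([.5585,.1283]);d=p[:2]-L
q0=1.488-np.arctan2(d[1],d[0]);print("q",q0,np.hypot(*d))
a0=1.488
rows([((*(L+.1*np.array([np.cos(a0-q),np.sin(a0-q)])),p[2]),-.083-q) for q in np.arange(1.1,-.11,-.1)],-1)
E
```

```text
-1.2669968818354747 [0.65187866 0.15545316 0.21290218] [ 0.97753164  1.67057212 -5.66398162] 0.025267812037073026
q 1.2050181517840532 0.09724643166378369
13 rows
[[[0.08, 0.06, -0.7], [-0.52, -0.12, 0.0], -1], [[0.0, 0.0, -0.83], [-0.5, 0.02, 0.0], -1], [[0.0, 0.0, -0.84], [-0.5, 0.03, 0.0], -1], [[0.0, 0.0, -0.83], [-0.5, 0.02, 0.0], -1], [[0.0, 0.0, -0.83], [-0.5, 0.03, 0.0], -1], [[0.0, 0.0, -0.84], [-0.5, 0.02, 0.0], -1], [[0.0, 0.0, -0.83], [-0.5, 0.03, 0.0], -1], [[0.0, 0.0, -0.83], [-0.5, 0.02, 0.0], -1], [[0.0, 0.0, -0.84], [-0.5, 0.03, 0.0], -1], [[0.0, 0.0, -0.83], [-0.5, 0.03, 0.0], -1]]
[[[0.0, 0.0, -0.83], [-0.49, 0.02, 0.0], -1], [[0.0, 0.0, -0.84], [-0.5, 0.03, 0.0], -1], [[0.0, 0.0, -0.83], [-0.5, 0.02, 0.0], -1]]
```

Call:
apply_moves --series '[[[0,0,-0.7],[-0.5,-0.05,0],-1],[[0,0,-0.83],[-0.5,0.03,0],-1],[[0,0,-0.83],[-0.5,0.03,0],-1],[[0,0,-0.83],[-0.5,0.03,0],-1],[[0,0,-0.83],[-0.5,0.03,0],-1],[[0,0,-0.83],[-0.5,0.03,0],-1],[[0,0,-0.83],[-0.5,0.03,0],-1],[[0,0,-0.83],[-0.5,0.03,0],-1]]'

```text
time: 22.9
position: [0.6036, 0.2147, 0.2129]
ee_rot: [0.974, -0.227, -0.005, -0.0]
contact_force: [1.1, 1.4, -5.8]
grip_width: 0.0253
```

```bash
python3 - <<'E'
from h import *
o,p,R=now();print(head(R),p,o["contact_force"],o["grip_width"])
L=np.array([.5585,.1283]);d=p[:2]-L
q0=1.488-np.arctan2(d[1],d[0]);print("q",q0,np.hypot(*d))
a0=1.488
rows([((*(L+.1*np.array([np.cos(a0-q),np.sin(a0-q)])),p[2]),-.083-q) for q in np.arange(q0-.1,-.11,-.1)],-1)
E
```

```text
-0.45710172024289714 [0.60356369 0.21468919 0.21291091] [ 1.13258925  1.44384112 -5.8060758 ] 0.025251881379639476
q 0.3980096613196662 0.097436275083891
5 rows
[[[0.01, 0.08, -0.63], [-0.5, -0.12, 0.0], -1], [[0.0, 0.0, -0.84], [-0.5, 0.03, 0.0], -1], [[0.0, 0.0, -0.83], [-0.5, 0.03, 0.0], -1], [[0.0, 0.0, -0.83], [-0.49, 0.02, 0.0], -1], [[0.0, 0.0, -0.84], [-0.5, 0.03, 0.0], -1]]
```

Call:
apply_moves --series '[[[0,0,-0.7],[-0.5,-0.05,0],-1],[[0,0,-0.83],[-0.5,0.03,0],-1],[[0,0,-0.83],[-0.5,0.03,0],-1],[[0,0,-0.7],[-0.5,0.03,0],-1],[[0,0,0],[-0.3,0,0],-1]]'

```text
time: 23.32
position: [0.5664, 0.2255, 0.2133]
ee_rot: [0.999, -0.033, 0.005, -0.0]
contact_force: [46.0, 0.4, -25.1]
grip_width: 0.0254
```

```bash
python3 - <<'E'
from h import *
o,p,R=now();print(head(R),p,o["contact_force"],o["grip_width"])
L=np.array([.5585,.1283]);d=p[:2]-L
q0=1.488-np.arctan2(d[1],d[0]);print("q",q0,np.hypot(*d))
E
```

```text
-0.06536797409955326 [0.56637333 0.22551227 0.21334892] [ 45.98159866   0.40236618 -25.05007005] 0.025386302977603817
q -0.001981562446581764 0.09753058645713406
```

Call:
apply_moves --series '[[[0,0,0],[0.1,0,0],-0.3],[[0,0,0],[0,0,0],0.06],[[0,0,0],[0,0,0],0.06],[[0,0,0],[0,0,-0.8],0.06],[[0,0,0],[0,0,-1],0.06],[[0,0,0],[0,0,-1],0.06],[[0,0,0],[0,0,-1],0.06],[[0,0,0],[0,0,-1],0.06],[[0,0,0],[-0.5,0.5,-1],0.06],[[0,0,0],[-1,1,-0.5],0.06]]'

```text
time: 24.15
position: [0.5352, 0.1979, 0.348]
ee_rot: [0.999, -0.032, 0.007, -0.001]
contact_force: [-0.1, -0.7, 1.8]
grip_width: 0.0453
```

Call:
apply_moves --series '[[[0,0,0],[-1,1,-0.5],0.06],[[0,0,0],[-1,1,-0.5],0.06],[[0,0,0],[-1,0.5,-0.5],0.06],[[0,0,0],[-1,0.5,-0.5],0.06],[[0,0,0],[-1,0.5,0],0.06],[[0,0,0],[-0.5,0.5,0],0.06],[[0,0,0],[0,0,0],0.06]]'

```text
time: 24.73
position: [0.412, 0.1208, 0.4001]
ee_rot: [0.999, -0.033, 0.014, -0.003]
contact_force: [0.7, -1.0, -0.8]
grip_width: 0.0455
```

```bash
python3 - <<'E'
from h import *
o,p,R=now();print(p,o["contact_force"],o["time"])
for c in("side","top"):
    im=optics.grab_frame(c);cv2.imwrite(f"pics/{c}20.png",im[:,:,::-1])
    for q in ["lock_knob","handle_grip","tape","offcut","head_top"]:
        print(c,q,[(np.round(d["location"],3).tolist(),round(d["score"],2)) for d in nets.spot_in(q,c)[:2]])
E
```

```text
[0.41196098 0.12082007 0.40012439] [ 0.69071961 -0.97898608 -0.78564876] 24.7333
side lock_knob [([0.558, 0.192, 0.241], 0.66)]
side handle_grip []
side tape [([0.461, 0.088, 0.236], 0.78)]
side offcut [([0.466, 0.199, 0.225], 0.89)]
side head_top [([0.501, 0.15, 0.192], 0.87)]
top lock_knob []
top handle_grip [([0.565, -0.162, 0.266], 0.76)]
top tape [([0.465, 0.052, 0.242], 0.64)]
top offcut []
top head_top [([0.593, -0.06, 0.207], 0.91)]
```

View pics/top20.png

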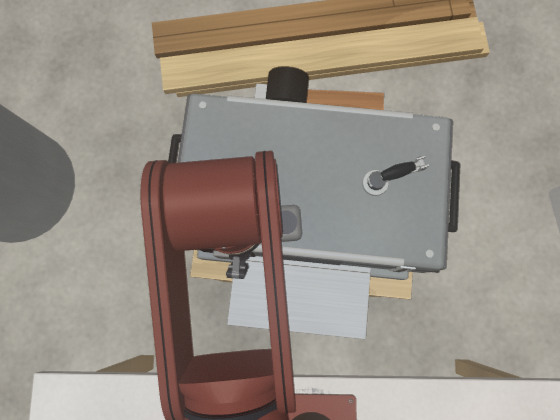

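View pics/side20.png

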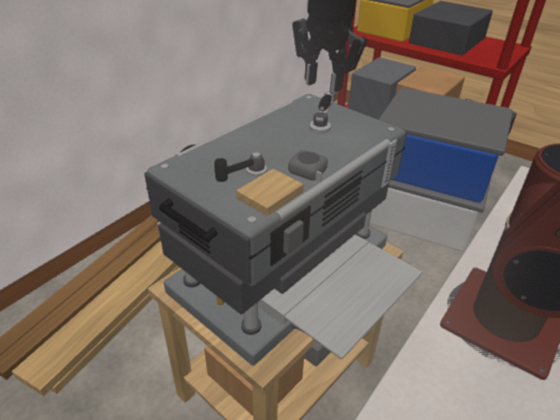

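```bash
python3 - <<'E'
import cv2,numpy as np
a=cv2.imread("pics/side0.png");b=cv2.imread("pics/side20.png")
f=lambda x:cv2.resize(np.clip(x.astype(float)*1.8,0,255).astype(np.uint8),(390,270),interpolation=cv2.INTER_CUBIC)
g=lambda im:np.hstack([f(im[135:225,195:325]),f(im[85:145,280:367])])
cv2.imwrite("pics/cmp.png",np.vstack([g(a),g(b)]))
E
```

```text
(no output)
```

View pics/cmp.png

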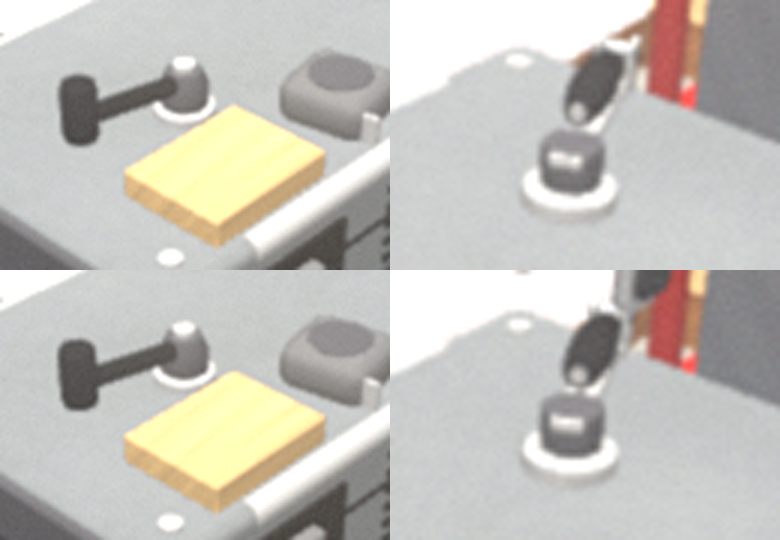

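```bash
python3 -c "
from rig import bot
print(bot.finish_job(),bot.get_obs()['time'])"
```

```text
the job is handed in; nothing more can be done
the job is handed in; nothing more can be done
```

I did every step in order and handed the job in at about 25 s of the 72 s allowed; no verdict was reported.

**What I did:** I swung the lock lever to its rear stop, raised the handle upright and wound the crank clockwise. It went about 12.63 rad, and I eased it back to about 12.57 rad, two turns. Then I folded the handle down to its stop, swung the lever back to the locked stop and let go.

**Last checks:**
- **Head:** the gripper rose about 4 to 5 mm over the winding, which fits the planned 4 mm. I did not measure the head height separately.
- **Lever:** about 0.00 rad by the gripper's position at the stop.
- **Handle:** flat on the bar in the pictures, same as at the start.
- **Tape and offcut:** a side-camera comparison from before and after shows neither moved, only the rise of the whole head.
- **Robot:** clear of everything at the end.

**What disagreed or failed:**
- **Finger length:** the real fingertips sit about 26 to 30 mm short of the reported TCP. My first try at gripping the handle therefore closed on nothing above it. I corrected the height, and the second grip held.
- **Forces:** locking the lever pushed about 46 N along the lever's travel (about 52 N in total) at the fingers. That is under the 120 N wrist limit. The 40 N limit is for the arm and gripper body; I believe only the fingers were touching, but did not confirm it.
- **Vision:** in the final top view the arm hid the lever and most of the offcut, so I judged those from the side camera only. The networks missed them there, and the tape reading was about 12 mm off, which I put down to partial hiding.

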